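Pack up the reels and put the spool axle back

TASK

Clear up the pen bench for the next class: put each of the three empty plastic reels flat into the caddy bay whose floor has its colour, and lay the wooden axle across the spool stand so that it rests in both notches with its end stops outside the cheeks. The two rolls of coloured tape are not reels: leave them where they are.

Things in the scene. Friction and masses are not known exactly. Their poses are not given: they have to be found in the camera images.
- reel_turq_mid (a point): Empty turquoise plastic filament reel lying flat: a disc 52 mm across and 34 mm high, with a small dark bore (19 mm) and six dark dots on its face. Loose, about 40 g, on the table. The point is its centre, 17 mm above its underside; z is its axis (up).
- reel_red_mid (a point): Empty red plastic filament reel lying flat: a disc 52 mm across and 34 mm high, with a small dark bore (19 mm) and six dark dots on its face. Loose, about 40 g, on the table. The point is its centre, 17 mm above its underside; z is its axis (up).
- reel_purple_mid (a point): Empty purple plastic filament reel lying flat: a disc 52 mm across and 34 mm high, with a small dark bore (19 mm) and six dark dots on its face. Loose, about 40 g, on the table. The point is its centre, 17 mm above its underside; z is its axis (up).
- tape_turq_mid (a point): Roll of turquoise adhesive tape lying flat: a plain ring 54 mm across and 24 mm high with a wide open hole (38 mm) through which the table shows. Loose. Not a reel. The point is its centre, 12 mm above its underside; z up.
- tape_red_mid (a point): Roll of red adhesive tape lying flat: a plain ring 54 mm across and 24 mm high with a wide open hole (38 mm) through which the table shows. Loose. Not a reel. The point is its centre, 12 mm above its underside; z up.
- axle_mid (a point): Wooden axle: a round dowel 18 mm in diameter with a dark square stop (36 x 36 mm, 10 mm thick) at each end, 200 mm long over all, about 70 g, loose. It lies on its stops on the table, the dowel's centre line 18 mm above it. The point is the middle of the dowel; x runs along the dowel.
- mat_turq: Turquoise floor mat of one bay of the fixed grey caddy, 76 (x) x 112 (y) x 2 mm. Origin: centre of its underside; its top is 6 mm above the table. The bay is 80 (x) x 116 (y) mm inside, centred on the mat; walls 4 mm thick, tops 20 mm above the table (14 above the mat). The three bays stand side by side along x, 84 mm apart, in an order that changes.
- mat_red: Red floor mat of one bay of the fixed grey caddy, 76 (x) x 112 (y) x 2 mm. Origin: centre of its underside; its top is 6 mm above the table. The bay is 80 (x) x 116 (y) mm inside, centred on the mat; walls 4 mm thick, tops 20 mm above the table (14 above the mat). The three bays stand side by side along x, 84 mm apart, in an order that changes.
- mat_purple: Purple floor mat of one bay of the fixed grey caddy, 76 (x) x 112 (y) x 2 mm. Origin: centre of its underside; its top is 6 mm above the table. The bay is 80 (x) x 116 (y) mm inside, centred on the mat; walls 4 mm thick, tops 20 mm above the table (14 above the mat). The three bays stand side by side along x, 84 mm apart, in an order that changes.
- stand: Brown fibreboard spool stand, fixed. Two cheeks 12 mm thick at x = -70 and +70 mm, 84 mm wide (y), tops 94 mm above the table, each with a 90 degree V notch at y = 0 (44 mm wide at the mouth, lowest point 72 mm up). Origin: on the table under its middle. The axle lies in both notches along x, either way round, its centre line then 85 mm above the table, stops outside the cheeks.
There are look-alikes about, which are no part of the job. There is more than one size of the part that bears axle_mid; the job needs the smaller.

How it is judged:
By the outcome, as a careful person would: the job done as asked, in the order asked, and still so for the second after the job is handed in, with the robot touching nothing.
It also fails if it takes over 107 s, if anything falls off the work surface, if the arm or the gripper's body presses on something with over 40 N, if the wrist force passes 120 N, or if a joint passes its speed limit or range.

ROBOT

A 6-joint arm with a two-finger parallel gripper is mounted at the origin on the work surface. World frame = base frame: x ahead of the robot, y to its left, z up, the work surface at z = 0. Lengths are in m, angles in rad, forces in N, time in s.
With the tool pointing down it reaches from about 0.275 to 0.875 m from the base axis. Payload 12.5 kg.
Tool frame: the origin (TCP) lies at the very end of the fingers, on their centre line; the grasp point (between the pads) lies 19 mm behind it; z points along the fingers, y is the direction in which the jaws open and shut (so a half turn about z gives the same grasp; the last joint's range is limited). The gripper opens to 85 mm and grips with 20 to 120 N. Pads are 22 mm wide; open, the fingers measure 114 mm over their backs; the gripper's body (76 mm by 85 mm) begins 54 mm behind the grasp point. The pads swing forward as they close: fully open they stand 13 mm farther back than shut.
Start: joints at [-0.085, 0.351, 1.652, -0, 1.139, -0.085], TCP at [0.55, 0, 0.201] pointing down, gripper open.
Joint ranges: [-2.75, 2.75], [-0.79, 2.1], [0.01, 2.65], [-1.57, 4.71], [0.07, 3.14], [-2.87, 2.87]. Speed limits (rad/s): [2.22, 2.22, 2.79, 3.14, 3.14, 3.14].

INTERFACE

Orientations are given as a 3x3 rotation matrix whose columns are the frame's x, y, z axes.
In Python, from cell import env gives the robot as it stands.
- The arm moves only by the tool servo_tool, never from a script. Its argument "plan" is a list of rows, each an object with "dp": the shift along the tool's x, y, z in cm, a list of three; "delta_rot": the turn, a rotation vector about the tool's x, y, z in degrees, a list of three. In form: [{"dp": [x, y, z], "delta_rot": [rx, ry, rz]}, ...]. A call has 1 to 12 rows; each row shifts and turns the commanded pose from where the row before left it, along the tool's axes as they then stand; what a row does not reach is not made up. A row lasts 1/8 s, in which the tool goes at most 62.5 mm and 10.7 degrees, less where a joint would pass 70% of its speed; a pose out of reach is approached as far as the arm can. A call with a gripper value outside its range is refused whole. "gripper" is the closure in counts, from 0 (fully open) to 255 (shut), set as the call begins (left out, the last holds). The fingers move at their own pace and stop on an object; "squeeze" is the grip in N (left out, the last holds). Time passes only in rows, so rows that do not move let the fingers close. It gives the time, the measured TCP pose, the force and the opening at its end, in the units of the state.
- env.get_obs(): the state, without advancing time (a new reading comes with each control period).
- env.capture(name): name is "scene" or "side" or "wrist"; returns the picture (420x560x3 uint8, red, green, blue); there is no depth.
- env.get_calibration(name): a dict with "mtx" (3x3 intrinsics, pixels), "k1" (the pictures are not rectified: a ray, as slopes to the right and down, at radius r is drawn at 1 + k1 r^2 times it, then the intrinsics apply), "pose" (4x4, takes a point from camera to world coordinates); the wrist camera has in their place "T_tool_cam" (4x4, takes a point from camera to tool coordinates, whose origin is the TCP and whose axes are the flange's). Camera axes: x right, y down, z forward; pixel columns grow to the right and rows downward; lengths in m; the calibration is good to about 2 mm. A picture is of the moment at which its call begins: read the wrist's pose just before it. get_calibration takes no time and is no camera call.
- env.hand_in(): hands the job in, once; it reports no verdict.
The state is a dict: "clock": time; "q": joint angles; "dq": joint speeds; "effort": joint torques, N m; "tcp_pos": TCP position; "tool_rot": TCP orientation; "ft_force": force on the tool from outside, world axes, zero at the start; "torque": the same for the moment, N m; "gripper_width": finger opening in m.
Only numpy, scipy, OpenCV 4.12 (cv2) and the standard library are available. Lean on these libraries where they do the work, as an engineer would, in place of code of your own. Each camera call takes 0.05 s, during which the arm holds its last target.

## Working session

There is one attempt and no reset: what is moved stays moved. The work goes in short steps, Python scripts to look and compute and a tool call to move; the robot and the scene stay as the last step left them, time stands still between calls to the robot, and variables do not carry over. Pictures are saved under pics/ and viewed, and the job is handed in when it is done.

Besides the shell and the picture viewer there is one more tool, called after "Emit:" as name(argument=value, ...), one argument or row to a line, values as JSON. servo_tool: Moves the arm, as the interface text tells. Its arguments: {"type":"object","properties":{"plan":{"type":"array"},"gripper":{"type":"number"},"squeeze":{"type":"number"}},"required":["plan"]}

```bash
mkdir -p pics; ls; python3 - <<'E'
from cell import env
import cv2,numpy as np
for n in("scene","side","wrist"):
    im=env.capture(n); cv2.imwrite(f"pics/{n}0.png",im[:,:,::-1])
    c=env.get_calibration(n); print(n,{k:np.round(v,4).tolist() for k,v in c.items()})
o=env.get_obs(); print({k:np.round(v,3).tolist() for k,v in o.items()})
E
```

```text
pics
scene {'mtx': [[527.1849, 0.0, 282.8219], [0.0, 527.1849, 209.223], [0.0, 0.0, 1.0]], 'k1': -0.1444, 'pose': [[0.1091, 0.5672, -0.8163, 1.4819], [0.9939, -0.0738, 0.0816, -0.1326], [-0.014, -0.8203, -0.5718, 0.7614], [0.0, 0.0, 0.0, 1.0]]}
side {'mtx': [[509.9129, 0.0, 281.0206], [0.0, 509.9129, 207.1615], [0.0, 0.0, 1.0]], 'k1': -0.0331, 'pose': [[0.993, -0.0965, 0.0678, 0.3546], [-0.1173, -0.7506, 0.6503, -0.7624], [-0.0118, -0.6537, -0.7566, 0.9211], [0.0, 0.0, 0.0, 1.0]]}
wrist {'mtx': [[309.1406, 0.0, 279.6143], [0.0, 309.1406, 201.0644], [0.0, 0.0, 1.0]], 'k1': -0.0415, 'T_tool_cam': [[0.0008, -0.9607, -0.2777, 0.0704], [1.0, 0.0008, 0.0001, -0.0], [0.0001, -0.2777, 0.9607, -0.1739], [0.0, 0.0, 0.0, 1.0]]}
{'clock': 0.15, 'q': [-0.085, 0.351, 1.652, -0.0, 1.139, -0.085], 'dq': [-0.001, -0.003, -0.002, 0.0, 0.0, -0.0], 'effort': [0.001, -50.625, -29.15, -0.0, 0.003, -0.0], 'tcp_pos': [0.55, 0.0, 0.2], 'tool_rot': [[0.0, 1.0, -0.001], [1.0, -0.0, 0.0], [0.0, -0.001, -1.0]], 'ft_force': [-0.143, 0.798, -0.778], 'torque': [-0.075, 0.009, -0.0], 'gripper_width': 0.085}
```

View pics/scene0.png

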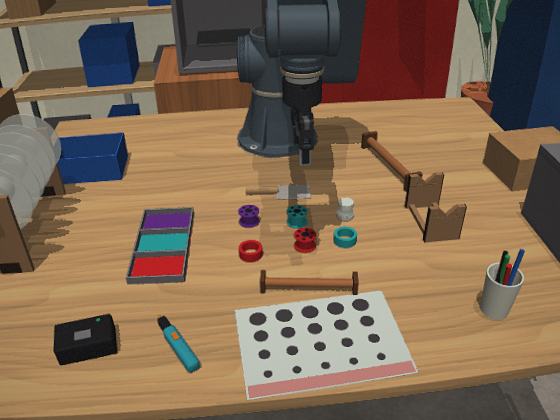

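View pics/side0.png

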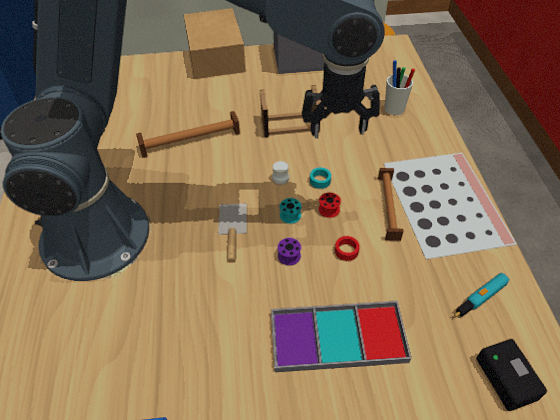

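View pics/wrist0.png

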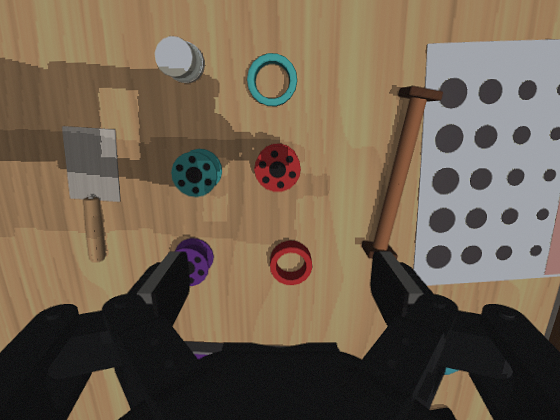

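The scene shows reels: purple (249,215), turquoise (297,215), red (305,240). The tape rolls are red (251,251) and turquoise (345,237). The axle candidates are A (262,282)–(357,283) and B (370,138)–(408,180); I'll measure both in the scene and side views.

```bash
cat > h.py <<'E'
import numpy as np, cv2
from cell import env
def ray(name,uv,obs=None):
    c=env.get_calibration(name); m=np.array(c["mtx"]); k=c["k1"]
    p=cv2.undistortPoints(np.array(uv,float).reshape(-1,1,2),m,np.array([k,0,0,0.])).reshape(-1,2)
    if name=="wrist":
        T=np.eye(4);T[:3,:3]=obs["tool_rot"];T[:3,3]=obs["tcp_pos"];P=T@np.array(c["T_tool_cam"])
    else: P=np.array(c["pose"])
    d=np.c_[p,np.ones(len(p))]@P[:3,:3].T
    return P[:3,3],d
def plane(name,uv,z,obs=None):
    o,d=ray(name,uv,obs); z=np.broadcast_to(z,len(d)); return o+d*((z-o[2])/d[:,2])[:,None]
def proj(name,X,obs=None):
    c=env.get_calibration(name); m=np.array(c["mtx"])
    if name=="wrist":
        T=np.eye(4);T[:3,:3]=obs["tool_rot"];T[:3,3]=obs["tcp_pos"];P=T@np.array(c["T_tool_cam"])
    else: P=np.array(c["pose"])
    W=np.linalg.inv(P); return cv2.projectPoints(np.array(X,float).reshape(-1,3),cv2.Rodrigues(W[:3,:3])[0],W[:3,3],m,np.array([c["k1"],0,0,0.]))[0].reshape(-1,2)
def crop(im,x0,y0,x1,y1,s,fn):
    cv2.imwrite(fn,cv2.resize(im[y0:y1,x0:x1,::-1],None,fx=s,fy=s,interpolation=cv2.INTER_CUBIC))
E
python3 - <<'E'
from h import *
s=cv2.imread("pics/scene0.png")[:,:,::-1]; d=cv2.imread("pics/side0.png")[:,:,::-1]
crop(s,220,120,480,300,3,"pics/c1.png"); crop(d,120,80,420,270,2.6,"pics/c2.png")
crop(d,260,290,420,380,4,"pics/c3.png")
E
```

```text
(no output)
```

View pics/c1.png

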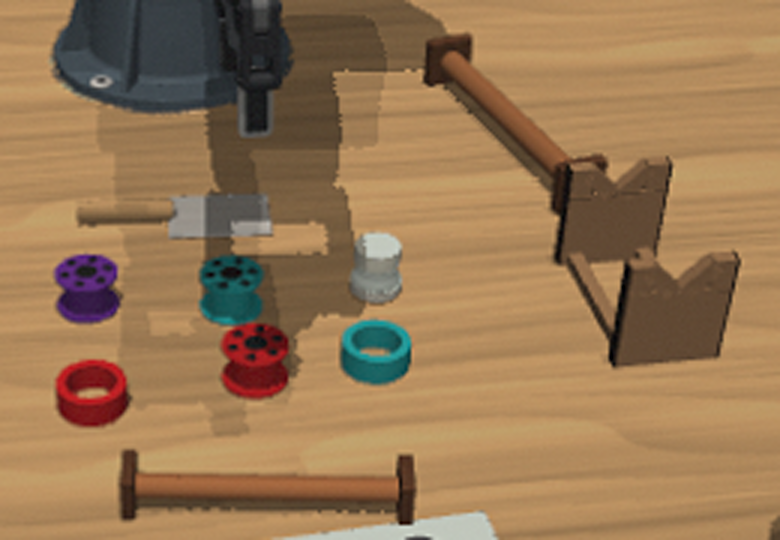

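View pics/c2.png

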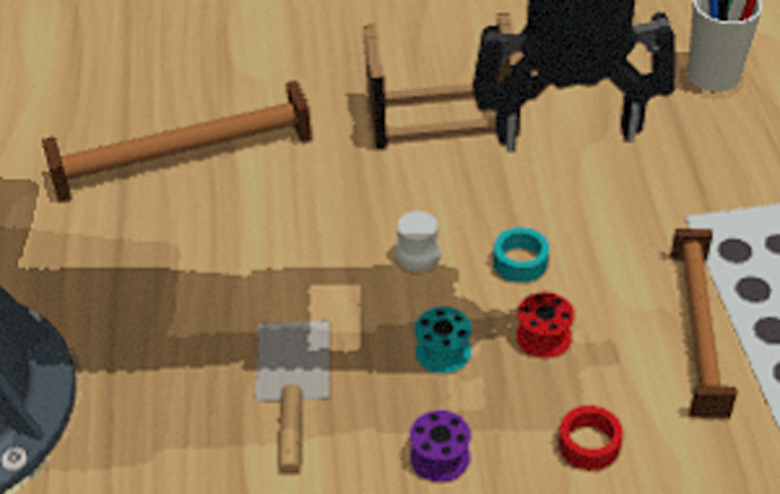

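View pics/c3.png

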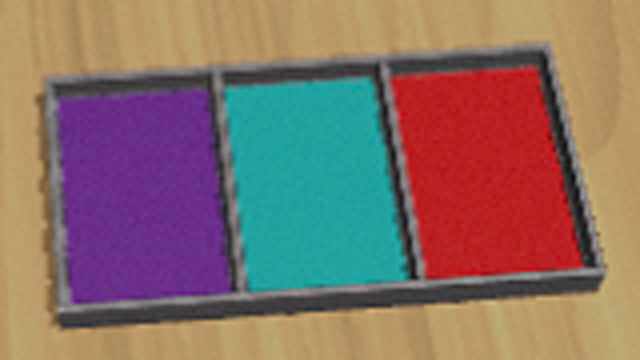

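```bash
python3 - <<'E'
from h import *
np.set_printoptions(precision=4,suppress=True)
S=lambda a:np.array(a)/3+[220,120]
D=lambda a:np.array(a)/2.6+[120,80]
C=lambda a:np.array(a)/4+[260,290]
print("reels p,t,r scene\n",plane("scene",S([(86,270),(231,272),(256,343)]),.034))
print("side\n",plane("side",D([(440,434),(443,327),(545,312)]),.034))
for n,uv in(("scene",S([(129,486),(405,489)])),("side",D([(692,251),(713,402)])),("scene",S([(449,60),(578,183)])),("side",D([(57,170),(299,112)]))):
    p=plane(n,uv,.018);print("axle",n,p[:,:2].tolist(),p.mean(0),np.linalg.norm(p[1]-p[0]),np.degrees(np.arctan2(*(p[1]-p[0])[1::-1])))
p=plane("side",C([(45,80),(550,46),(605,270),(57,318)]),.02);print("caddy",p, p.mean(0),[np.linalg.norm(p[i]-p[i-1]) for i in range(4)])
p=plane("scene",S([(577,165),(658,160),(637,252),(735,254)]),.094);print("stand",p)
p=plane("scene",S([(612,193),(681,290)]),.072);print("notch",p)
E
```

```text
reels p,t,r scene
 [[ 0.436  -0.111   0.034 ]
 [ 0.4538  0.0043  0.034 ]
 [ 0.5485  0.0108  0.034 ]]
side
 [[ 0.4384 -0.1146  0.034 ]
 [ 0.456   0.0016  0.034 ]
 [ 0.5488  0.0075  0.034 ]]
axle scene [[0.676546033215019, -0.0958443616751096], [0.7036254583755891, 0.09179632768195847]] [ 0.6901 -0.002   0.018 ] 0.18958460794437568 81.78803825448612
axle side [[0.7042573542802228, 0.07986627885618203], [0.6768041350347195, -0.09883776397217059]] [ 0.6905 -0.0095  0.018 ] 0.18080048166456683 -98.73372434029044
axle scene [[0.08804232480645857, 0.27625531600697995], [0.3339962671121681, 0.33318780205969234]] [0.211  0.3047 0.018 ] 0.2524572235129401 13.033069576243049
axle side [[0.0971022648070563, 0.2742921860336702], [0.3462427953069859, 0.3320596052021694]] [0.2217 0.3032 0.018 ] 0.25575003158391874 13.05430921842278
caddy [[ 0.3843 -0.2542  0.02  ]
 [ 0.6385 -0.2669  0.02  ]
 [ 0.6326 -0.3864  0.02  ]
 [ 0.3768 -0.3777  0.02  ]] [ 0.508  -0.3213  0.02  ] [np.float64(0.12365960022101659), np.float64(0.25447665554161386), np.float64(0.11961223987457144), np.float64(0.2559697226476414)]
stand [[0.4243 0.2935 0.094 ]
 [0.4248 0.3632 0.094 ]
 [0.5521 0.2996 0.094 ]
 [0.5644 0.3736 0.094 ]]
notch [[0.436  0.3226 0.072 ]
 [0.5747 0.3301 0.072 ]]
```

Axle A is about 190 mm between stop centres (200 mm over all), which fits; B at about 255 mm is the larger look-alike. The reels have the small bore and dots; the tapes are open rings. Bays run purple, turquoise, red along +x. I'll cross-check the reels with the wrist image.

```bash
python3 - <<'E'
from h import *
o=env.get_obs()
print(np.round(plane("wrist",[(277,170),(193,175),(191,265)],.034,o),4)) 
w=cv2.imread("pics/wrist0.png")[:,:,::-1]; crop(w,130,30,340,300,2.2,"pics/c4.png")
E
```

```text
[[ 0.5467  0.0082  0.034 ]
 [ 0.4524  0.0025  0.034 ]
 [ 0.4411 -0.1095  0.034 ]]
```

View pics/c4.png

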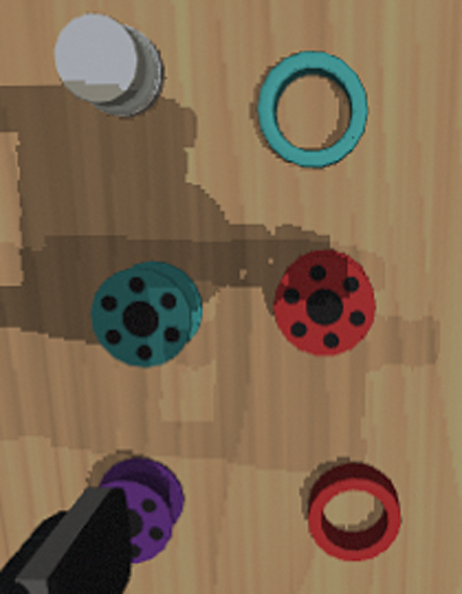

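Emit:
servo_tool(
  plan=[
    {"dp": [0, 0, 0], "delta_rot": [0, 0, 10]},
    {"dp": [0, 0, 0], "delta_rot": [0, 0, 10]},
    {"dp": [0, 0, 0], "delta_rot": [0, 0, 10]},
    {"dp": [0, 0, 0], "delta_rot": [0, 0, 10]},
    {"dp": [0, 0, 0], "delta_rot": [0, 0, 10]},
    {"dp": [0, 0, 0], "delta_rot": [0, 0, 10]},
    {"dp": [0, 0, 0], "delta_rot": [0, 0, 10]},
    {"dp": [0, 0, 0], "delta_rot": [0, 0, 10]},
    {"dp": [0, 0, 0], "delta_rot": [0, 0, 10]},
    {"dp": [0, 0, 0], "delta_rot": [0, 0, 0]},
  ],
)

```text
clock: 1.4
tcp_pos: [0.5499, 0.0, 0.2005]
tool_rot: [[1.0, 0.001, -0.0], [0.001, -1.0, 0.0], [-0.0, -0.0, -1.0]]
ft_force: [0.5, -0.1, -0.2]
gripper_width: 0.0854
```

The crop confirms the dotted reels (red at (322,307), turquoise (142,318), purple (130,525) in the crop) against the open-ring tapes. Picking up the red reel first.

Emit:
servo_tool(
  plan=[
    {"dp": [-0.2, -0.9, 4], "delta_rot": [0, 0, 0]},
    {"dp": [0, 0, 4], "delta_rot": [0, 0, 0]},
    {"dp": [0, 0, 4], "delta_rot": [0, 0, 0]},
    {"dp": [0, 0, 3], "delta_rot": [0, 0, 0]},
    {"dp": [0, 0, 2.3], "delta_rot": [0, 0, 0]},
    {"dp": [0, 0, 2], "delta_rot": [0, 0, 0]},
    {"dp": [0, 0, 0], "delta_rot": [0, 0, 0]},
    {"dp": [0, 0, 0], "delta_rot": [0, 0, 0]},
  ],
)

```text
clock: 2.4
tcp_pos: [0.5484, 0.009, 0.0084]
tool_rot: [[1.0, 0.002, 0.001], [0.002, -1.0, -0.0], [0.001, 0.0, -1.0]]
ft_force: [1.3, -0.8, 0.4]
gripper_width: 0.0854
```

Emit:
servo_tool(
  gripper=255,
  squeeze=30,
  plan=[
    {"dp": [0, 0, 0], "delta_rot": [0, 0, 0]},
    {"dp": [0, 0, 0], "delta_rot": [0, 0, 0]},
    {"dp": [0, 0, 0], "delta_rot": [0, 0, 0]},
    {"dp": [0, 0, 0], "delta_rot": [0, 0, 0]},
    {"dp": [0, 0, 0], "delta_rot": [0, 0, 0]},
    {"dp": [0, 0, 0], "delta_rot": [0, 0, 0]},
    {"dp": [0, 0, 0], "delta_rot": [0, 0, 0]},
    {"dp": [0, 0, 0], "delta_rot": [0, 0, 0]},
  ],
)

```text
clock: 3.4
tcp_pos: [0.548, 0.009, 0.0077]
tool_rot: [[1.0, 0.0, -0.0], [0.0, -1.0, 0.0], [-0.0, -0.0, -1.0]]
ft_force: [0.1, 0.2, 0.4]
gripper_width: 0.0
```

```bash
python3 - <<'E'
from h import *
o=env.get_obs();print(o["gripper_width"])
s=env.capture("scene"); d=env.capture("side"); 
a=cv2.resize(s[120:320,200:400],None,fx=2.5,fy=2.5); b=cv2.resize(d[100:280,240:400],(444,500))
cv2.imwrite("pics/g1.png",np.hstack([a[:, :350],b])[:,:,::-1])
E
```

```text
1.619775892921488e-05
```

View pics/g1.png

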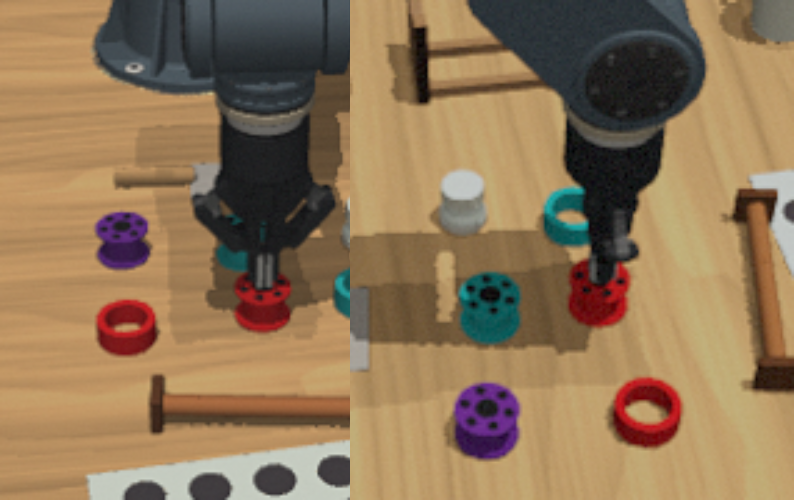

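```bash
python3 - <<'E'
from h import *
o=env.get_obs();print(proj("wrist",[o["tcp_pos"],o["tcp_pos"]+[0,0,.027]],o))
w=env.capture("wrist"); cv2.imwrite("pics/w1.png",w[:,:,::-1])
s=env.capture("scene");crop(s,260,160,350,270,6,"pics/s1.png")
print(proj("scene",[o["tcp_pos"],o["tcp_pos"]+[0,0,.027]]))
E
```

```text
[[279.46303208 233.1697441 ]
 [279.45347132 252.73119671]]
[[304.42498059 243.36575081]
 [304.54463109 234.00843248]]
```

View pics/w1.png

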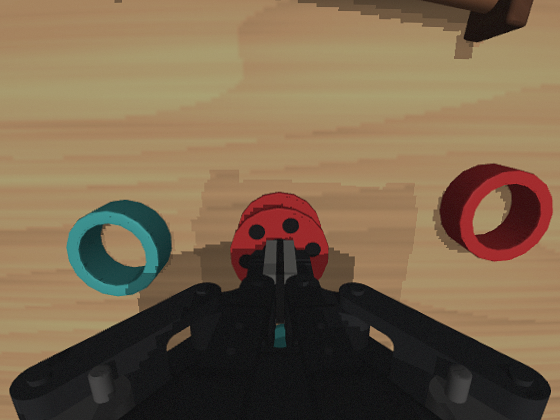

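View pics/s1.png

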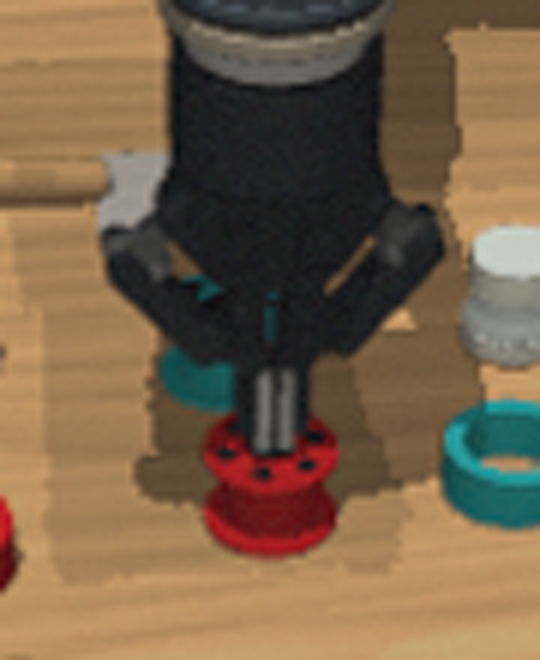

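```bash
python3 - <<'E'
from h import *
o=env.get_obs();R=o["tool_rot"];t=np.array(o["tcp_pos"])
for z in(0,-.013,-.02,-.027,-.035):
  print(z,proj("wrist",[t+R@np.array([x,y,z]) for x in(.011,) for y in (0,.006)],o).round(), "open",proj("wrist",[t+R@np.array([.011,y,z]) for y in (.0425,)],o).round(),
   "scene",proj("scene",[t+R@np.array([.011,0,z])]).round(1))
w=cv2.imread("pics/w1.png")[:,:,::-1]; crop(w,200,170,360,300,5,"pics/w1c.png")
E
```

```text
0 [[279. 216.]
 [290. 216.]] open [[351. 216.]] scene [[305.1 246.4]]
-0.013 [[279. 224.]
 [290. 224.]] open [[356. 224.]] scene [[305.2 241.9]]
-0.02 [[279. 228.]
 [291. 228.]] open [[359. 228.]] scene [[305.2 239.4]]
-0.027 [[279. 233.]
 [291. 233.]] open [[363. 233.]] scene [[305.2 237. ]]
-0.035 [[279. 239.]
 [292. 239.]] open [[367. 239.]] scene [[305.3 234.1]]
```

View pics/w1c.png

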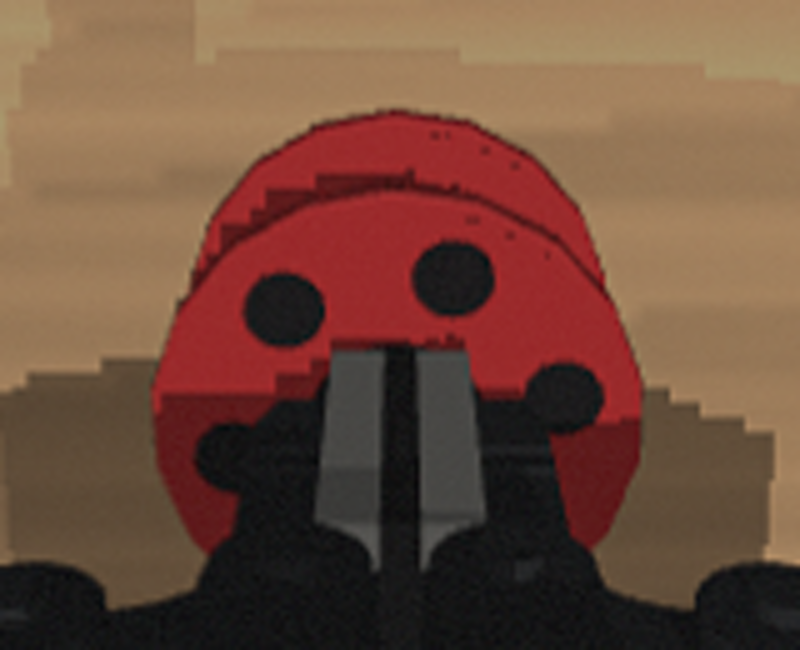

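```bash
python3 - <<'E'
from h import *
o=env.get_obs();R=o["tool_rot"];t=np.array(o["tcp_pos"])
for z in(0,-.02,-.03,-.04): print(z,proj("side",[t+R@np.array([x,.004,z]) for x in(-.011,.011)]).round(1).tolist())
d=env.capture("side");crop(d,280,130,380,230,6,"pics/d1.png")
w=plane("wrist",[(121,248),(497,212)],.024,o); print("tapes via wrist",w.round(4)) 
print("tape scene",plane("scene",[(345,233.7),(250.7,247.5)],.024).round(4))
E
```

```text
0 [[324.2, 208.7], [333.4, 207.8]]
-0.02 [[324.6, 203.1], [334.0, 202.2]]
-0.03 [[324.9, 200.2], [334.2, 199.3]]
-0.04 [[325.1, 197.4], [334.5, 196.4]]
tapes via wrist [[ 0.5453  0.098   0.024 ]
 [ 0.5667 -0.1102  0.024 ]]
tape scene [[ 0.5451  0.1033  0.024 ]
 [ 0.5677 -0.1144  0.024 ]]
```

View pics/d1.png

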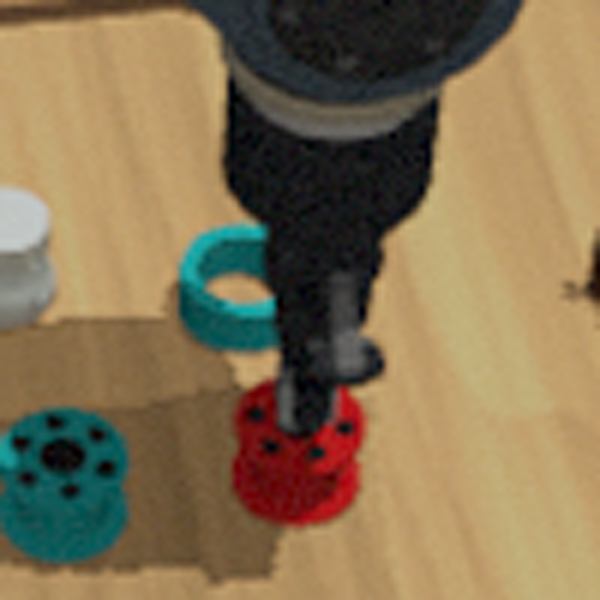

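Emit:
servo_tool(
  plan=[
    {"dp": [0, 0, -5], "delta_rot": [0, 0, 0]},
    {"dp": [0, 0, -5], "delta_rot": [0, 0, 0]},
    {"dp": [0, 0, 0], "delta_rot": [0, 0, 0]},
  ],
)

```text
clock: 4.03
tcp_pos: [0.5501, 0.0089, 0.1112]
tool_rot: [[1.0, 0.0, 0.007], [0.0, -1.0, -0.0], [0.007, 0.0, -1.0]]
ft_force: [-0.3, 0.1, -0.6]
gripper_width: 0.0002
```

```bash
python3 - <<'E'
from h import *
o=env.get_obs();R=o["tool_rot"];t=np.array(o["tcp_pos"]);print(t)
out=[]
for n in("scene","side","wrist"):
    im=env.capture(n).copy()
    P=proj(n,[t+R@np.array([.011,0,z]) for z in(0,-.01,-.02,-.03,-.04)],o)
    print(n,P.round(1).tolist())
    c=P[0].round().astype(int); k=50
    im=im[c[1]-k:c[1]+k,c[0]-k:c[0]+k]; out.append(cv2.resize(im,(266,266),interpolation=cv2.INTER_CUBIC)); print("crop origin",c-k)
cv2.imwrite("pics/t1.png",np.hstack(out)[:,:,::-1])
E
```

```text
[0.55007314 0.00891066 0.11119556]
scene [[305.7, 209.5], [305.8, 205.6], [305.8, 201.8], [305.8, 197.8], [305.9, 193.9]]
crop origin [256 159]
side [[337.1, 175.8], [337.4, 172.6], [337.7, 169.4], [338.0, 166.2], [338.3, 162.8]]
crop origin [287 126]
wrist [[279.5, 215.9], [279.5, 221.7], [279.5, 228.1], [279.5, 235.3], [279.5, 243.5]]
crop origin [229 166]
```

View pics/t1.png

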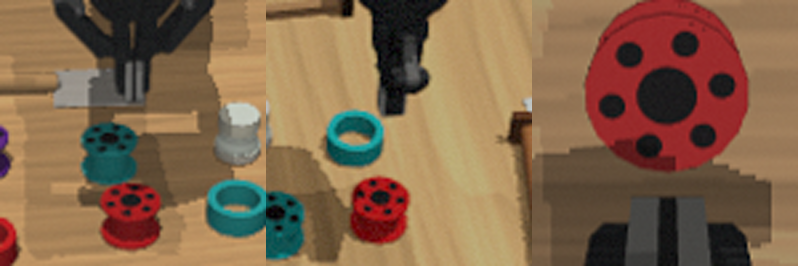

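The pictures show the true closed fingertips about 31 mm short of the reported TCP, in all three views. They hovered over the reel and gripped nothing. I'll account for this offset and descend again in stages, watching the force.

Emit:
servo_tool(
  gripper=0,
  plan=[
    {"dp": [0, 0, 0], "delta_rot": [0, 0, 0]},
    {"dp": [0, 0, 0], "delta_rot": [0, 0, 0]},
    {"dp": [0, 0, 0], "delta_rot": [0, 0, 0]},
    {"dp": [0, 0, 0], "delta_rot": [0, 0, 0]},
    {"dp": [0, 0, 4], "delta_rot": [0, 0, 0]},
    {"dp": [0, 0, 3], "delta_rot": [0, 0, 0]},
    {"dp": [0, 0, 2], "delta_rot": [0, 0, 0]},
    {"dp": [0, 0, 2], "delta_rot": [0, 0, 0]},
    {"dp": [0, 0, 1], "delta_rot": [0, 0, 0]},
    {"dp": [0, 0, 0], "delta_rot": [0, 0, 0]},
  ],
)

```text
clock: 5.42
tcp_pos: [0.5478, 0.009, -0.0126]
tool_rot: [[1.0, -0.0, -0.001], [-0.0, -1.0, 0.0], [-0.001, -0.0, -1.0]]
ft_force: [0.1, -0.1, -0.5]
gripper_width: 0.0852
```

```bash
cat > v.py <<'E'
import sys
from h import *
o=env.get_obs();print(np.round(o["tcp_pos"],4),np.round(o["ft_force"],1),round(float(o["gripper_width"]),4))
t=np.array(o["tcp_pos"])+[0,0,.03]
out=[]
for n in("scene","side"):
    im=env.capture(n); c=proj(n,[t])[0].round().astype(int); k=60
    x0=np.clip(c[0]-k,0,560-2*k);y0=np.clip(c[1]-k,0,420-2*k)
    out.append(cv2.resize(im[y0:y0+2*k,x0:x0+2*k],(396,396),interpolation=cv2.INTER_CUBIC)); print(n,"origin",x0,y0,"scale 3.3")
cv2.imwrite(sys.argv[1],np.hstack(out)[:,:,::-1])
E
python3 v.py pics/v1.png
```

```text
[ 0.5478  0.009  -0.0126] [ 0.1 -0.1 -0.5] 0.0852
scene origin 244 180 scale 3.3
side origin 269 144 scale 3.3
```

View pics/v1.png

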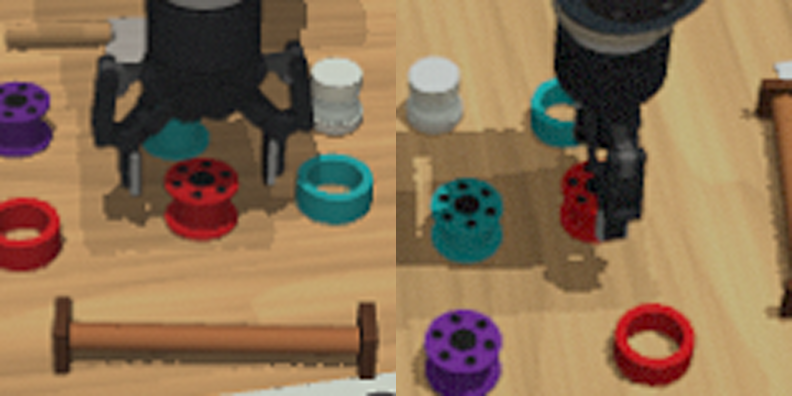

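Emit:
servo_tool(
  plan=[
    {"dp": [0, 0, 0.8], "delta_rot": [0, 0, 0]},
    {"dp": [0, 0, 0.8], "delta_rot": [0, 0, 0]},
    {"dp": [0, 0, 0], "delta_rot": [0, 0, 0]},
  ],
)

```text
clock: 5.9
tcp_pos: [0.5475, 0.009, -0.029]
tool_rot: [[1.0, -0.0, -0.001], [-0.0, -1.0, 0.0], [-0.001, -0.0, -1.0]]
ft_force: [0.2, -0.9, 0.4]
gripper_width: 0.0857
```

Emit:
servo_tool(
  gripper=255,
  squeeze=30,
  plan=[
    {"dp": [0, 0, 0], "delta_rot": [0, 0, 0]},
    {"dp": [0, 0, 0], "delta_rot": [0, 0, 0]},
    {"dp": [0, 0, 0], "delta_rot": [0, 0, 0]},
    {"dp": [0, 0, 0], "delta_rot": [0, 0, 0]},
    {"dp": [0, 0, 0], "delta_rot": [0, 0, 0]},
  ],
)

```text
clock: 6.52
tcp_pos: [0.5482, 0.009, -0.0279]
tool_rot: [[1.0, 0.0, 0.001], [0.0, -1.0, -0.0], [0.001, 0.0, -1.0]]
ft_force: [-1.0, -0.5, 6.4]
gripper_width: 0.0513
```

```bash
python3 v.py pics/v2.png
```

```text
[ 0.5482  0.009  -0.0279] [-1.  -0.5  6.4] 0.0513
scene origin 244 185 scale 3.3
side origin 268 149 scale 3.3
```

View pics/v2.png

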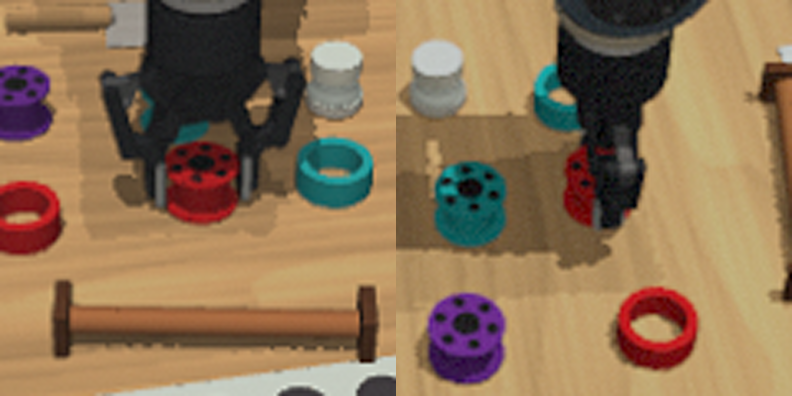

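Gripped at 51 mm, with the tips just brushing the table. Lifting and carrying it to the red bay.

Emit:
servo_tool(
  plan=[
    {"dp": [0, 0, -2], "delta_rot": [0, 0, 0]},
    {"dp": [0, 0, -3], "delta_rot": [0, 0, 0]},
    {"dp": [0, 0, -4], "delta_rot": [0, 0, 0]},
    {"dp": [0, 3, -2], "delta_rot": [0, 0, 0]},
    {"dp": [0.4, 5, 0], "delta_rot": [0, 0, 0]},
    {"dp": [0.8, 5, 0], "delta_rot": [0, 0, 0]},
    {"dp": [0.8, 5, 0], "delta_rot": [0, 0, 0]},
    {"dp": [0.8, 5, 0], "delta_rot": [0, 0, 0]},
    {"dp": [0.8, 5, 0], "delta_rot": [0, 0, 0]},
    {"dp": [0.8, 3.4, 0], "delta_rot": [0, 0, 0]},
    {"dp": [0, 2, 0], "delta_rot": [0, 0, 0]},
    {"dp": [0, 0, 0], "delta_rot": [0, 0, 0]},
  ],
)

```text
clock: 8.12
tcp_pos: [0.5915, -0.3253, 0.0813]
tool_rot: [[1.0, -0.001, -0.0], [-0.001, -1.0, 0.0], [-0.0, -0.0, -1.0]]
ft_force: [-0.8, 0.8, -0.6]
gripper_width: 0.051
```

```bash
python3 v.py pics/v3.png; python3 - <<'E'
from h import *
o=env.get_obs(); w=env.capture("wrist"); cv2.imwrite("pics/w3.png",w[:,:,::-1])
E
```

```text
[ 0.5915 -0.3253  0.0813] [-0.8  0.8 -0.6] 0.051
scene origin 88 170 scale 3.3
side origin 329 247 scale 3.3
```

View pics/v3.png

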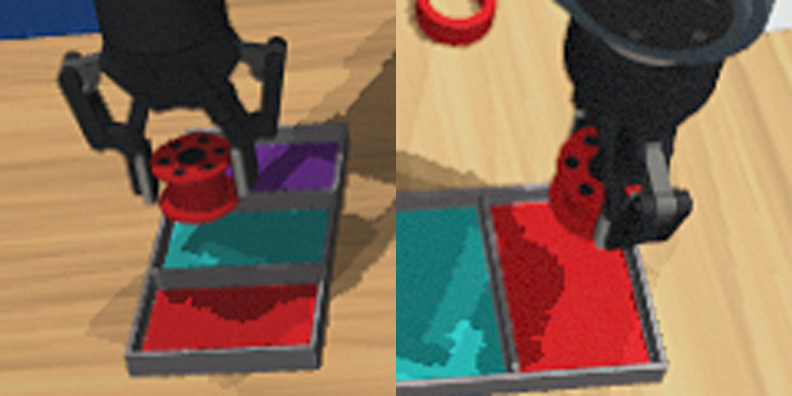

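View pics/w3.png

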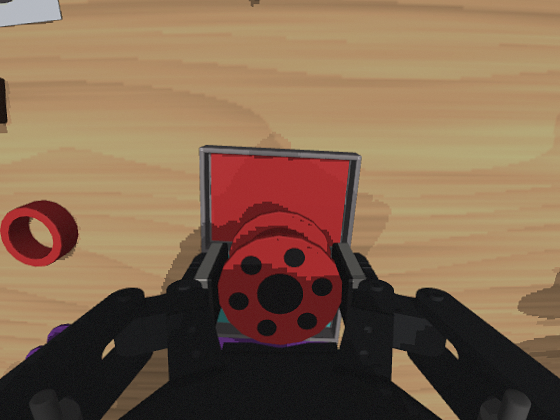

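```bash
python3 - <<'E'
from h import *
o=env.get_obs(); p=plane("wrist",[(200,148),(361,155)],.02,o);print(p.round(4),np.linalg.norm(p[1]-p[0]),np.degrees(np.arctan2(p[1,0]-p[0,0],-(p[1,1]-p[0,1]))))
print(plane("scene",[(88+128/3.3,170+355/3.3),(88+318/3.3,170+348/3.3)],.02).round(4))
E
```

```text
[[ 0.636  -0.2632  0.02  ]
 [ 0.6309 -0.3857  0.02  ]] 0.12256997966368555 -2.3791548489864387
[[ 0.6321 -0.3817  0.02  ]
 [ 0.6391 -0.2591  0.02  ]]
```

Emit:
servo_tool(
  plan=[
    {"dp": [0, -0.3, 3], "delta_rot": [0, 0, 0]},
    {"dp": [0, 0, 3], "delta_rot": [0, 0, 0]},
    {"dp": [0, 0, 2], "delta_rot": [0, 0, 0]},
    {"dp": [0, 0, 1.2], "delta_rot": [0, 0, 0]},
    {"dp": [0, 0, 0.7], "delta_rot": [0, 0, 0]},
    {"dp": [0, 0, 0], "delta_rot": [0, 0, 0]},
    {"dp": [0, 0, 0], "delta_rot": [0, 0, 0]},
  ],
)

```text
clock: 9.15
tcp_pos: [0.5924, -0.3222, -0.0165]
tool_rot: [[1.0, -0.0, 0.001], [-0.0, -1.0, -0.001], [0.001, 0.001, -1.0]]
ft_force: [0.1, -0.1, 0.3]
gripper_width: 0.0516
```

```bash
python3 v.py pics/v4.png
```

```text
[ 0.5924 -0.3222 -0.0165] [ 0.1 -0.1  0.3] 0.0516
scene origin 97 206 scale 3.3
side origin 321 271 scale 3.3
```

View pics/v4.png

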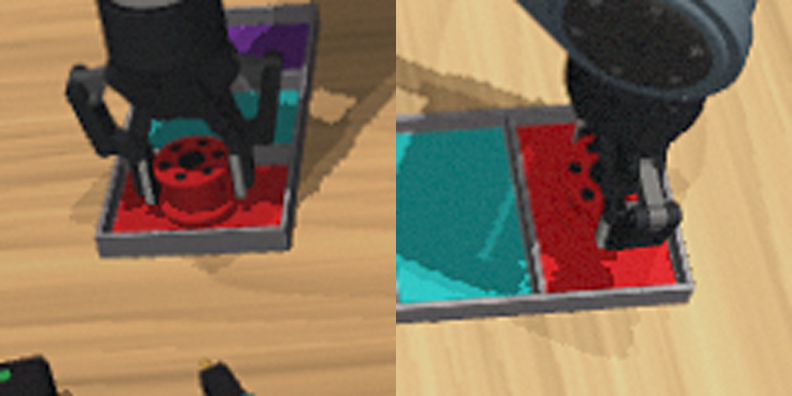

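Emit:
servo_tool(
  plan=[
    {"dp": [0, 0, 0.3], "delta_rot": [0, 0, 0]},
    {"dp": [0, 0, 0], "delta_rot": [0, 0, 0]},
  ],
)

```text
clock: 9.5
tcp_pos: [0.5918, -0.3219, -0.0205]
tool_rot: [[1.0, -0.0, -0.0], [-0.0, -1.0, 0.0], [-0.0, -0.0, -1.0]]
ft_force: [0.4, -0.3, -1.0]
gripper_width: 0.0511
```

Emit:
servo_tool(
  gripper=50,
  plan=[
    {"dp": [0, 0, 0], "delta_rot": [0, 0, 0]},
    {"dp": [0, 0, 0], "delta_rot": [0, 0, 0]},
    {"dp": [0, 0, 0], "delta_rot": [0, 0, 0]},
    {"dp": [0, 0, -1], "delta_rot": [0, 0, 0]},
    {"dp": [0, 0, -2], "delta_rot": [0, 0, 0]},
    {"dp": [0, 0, -4], "delta_rot": [0, 0, 0]},
    {"dp": [0, 0, -4], "delta_rot": [0, 0, 0]},
  ],
)

```text
clock: 10.38
tcp_pos: [0.5922, -0.3221, 0.0925]
tool_rot: [[1.0, 0.0, 0.001], [0.0, -1.0, -0.001], [0.001, 0.001, -1.0]]
ft_force: [0.1, -0.1, 0.6]
gripper_width: 0.0684
```

```bash
python3 v.py pics/v5.png
```

```text
[ 0.5922 -0.3221  0.0925] [ 0.1 -0.1  0.6] 0.0684
scene origin 89 165 scale 3.3
side origin 330 242 scale 3.3
```

View pics/v5.png

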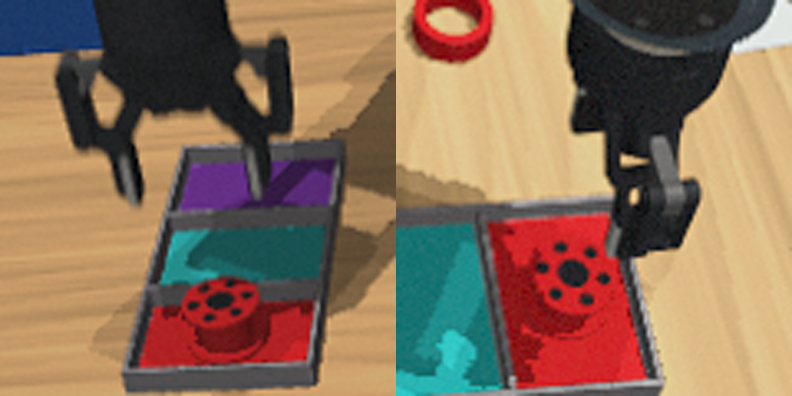

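```bash
python3 - <<'E'
from h import *
a=env.capture("scene")[230:290,120:200];b=env.capture("side")[290:370,350:425]
cv2.imwrite("pics/z5.png",np.hstack([cv2.resize(a,(400,300),interpolation=3),cv2.resize(b,(281,300),interpolation=3)])[:,:,::-1])
E
```

```text
(no output)
```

View pics/z5.png

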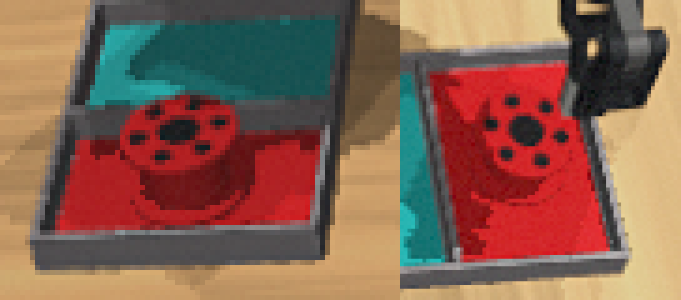

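```bash
python3 - <<'E'
from h import *
for n in("scene","side"): print(proj(n,[(.592,-.322,.006),(.592,-.322,.04)]).round(1).tolist())
print(plane("scene",[(155.6,256)],.04),plane("side",[(350+125/3.75,290+130/3.75)],.04))
E
```

```text
[[157.4, 268.1], [154.9, 256.1]]
[[380.6, 332.2], [383.0, 323.9]]
[[ 0.59167509 -0.32058418  0.04      ]] [[ 0.59216226 -0.32360878  0.04      ]]
```

Red is flat: both views put its top centre within 2 mm of the flat prediction. Now the turquoise reel.

Emit:
servo_tool(
  gripper=0,
  plan=[
    {"dp": [-1.8, -4.5, 0], "delta_rot": [0, 0, 0]},
    {"dp": [-2, -5, 0], "delta_rot": [0, 0, 0]},
    {"dp": [-2, -5, 0], "delta_rot": [0, 0, 0]},
    {"dp": [-2, -5, 0], "delta_rot": [0, 0, 0]},
    {"dp": [-2, -5, 0], "delta_rot": [0, 0, 0]},
    {"dp": [-2, -4, 0], "delta_rot": [0, 0, 0]},
    {"dp": [-2, -4, 0], "delta_rot": [0, 0, 0]},
    {"dp": [0, 0, 3], "delta_rot": [0, 0, 0]},
    {"dp": [0, 0, 3], "delta_rot": [0, 0, 0]},
    {"dp": [0, 0, 2], "delta_rot": [0, 0, 0]},
    {"dp": [0, 0, 0], "delta_rot": [0, 0, 0]},
  ],
)

```text
clock: 11.95
tcp_pos: [0.4526, 0.0032, 0.0084]
tool_rot: [[1.0, 0.0, -0.004], [0.0, -1.0, 0.0], [-0.004, -0.0, -1.0]]
ft_force: [0.2, 0.0, 0.7]
gripper_width: 0.0854
```

```bash
python3 v.py pics/v6.png
```

```text
[0.4526 0.0032 0.0084] [0.2 0.  0.7] 0.0854
scene origin 236 149 scale 3.3
side origin 229 144 scale 3.3
```

View pics/v6.png

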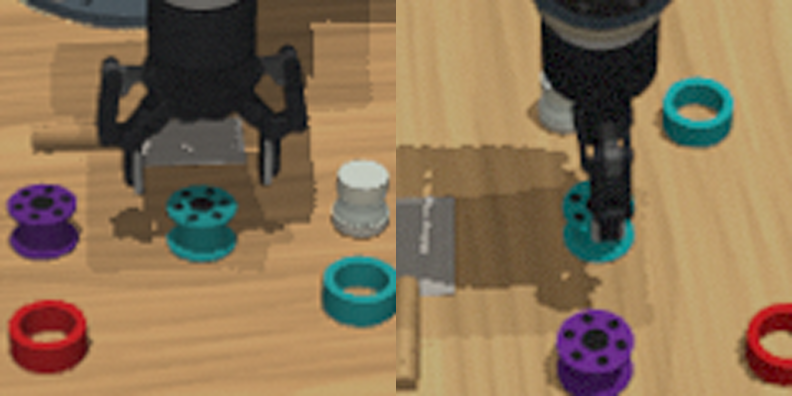

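Emit:
servo_tool(
  plan=[
    {"dp": [0.1, 0, 1.5], "delta_rot": [0, 0, 0]},
    {"dp": [0, 0, 1.2], "delta_rot": [0, 0, 0]},
    {"dp": [0, 0, 0.6], "delta_rot": [0, 0, 0]},
    {"dp": [0, 0, 0], "delta_rot": [0, 0, 0]},
  ],
)

```text
clock: 12.55
tcp_pos: [0.4546, 0.0031, -0.0238]
tool_rot: [[1.0, -0.0, -0.001], [-0.0, -1.0, 0.0], [-0.001, -0.0, -1.0]]
ft_force: [-0.3, 0.3, -1.2]
gripper_width: 0.0854
```

Emit:
servo_tool(
  gripper=255,
  squeeze=30,
  plan=[
    {"dp": [0, 0, 0], "delta_rot": [0, 0, 0]},
    {"dp": [0, 0, 0], "delta_rot": [0, 0, 0]},
    {"dp": [0, 0, 0], "delta_rot": [0, 0, 0]},
    {"dp": [0, 0, 0], "delta_rot": [0, 0, 0]},
    {"dp": [0, 0, 0], "delta_rot": [0, 0, 0]},
  ],
)

```text
clock: 13.18
tcp_pos: [0.4552, 0.003, -0.0228]
tool_rot: [[1.0, -0.0, 0.001], [-0.0, -1.0, -0.0], [0.001, 0.0, -1.0]]
ft_force: [-1.7, -0.5, 4.4]
gripper_width: 0.0513
```

Emit:
servo_tool(
  plan=[
    {"dp": [0, 0, -2], "delta_rot": [0, 0, 0]},
    {"dp": [0, 0, -3], "delta_rot": [0, 0, 0]},
    {"dp": [0, 0, -4], "delta_rot": [0, 0, 0]},
    {"dp": [0.3, 3, -1], "delta_rot": [0, 0, 0]},
    {"dp": [1, 5, 0], "delta_rot": [0, 0, 0]},
    {"dp": [1, 5, 0], "delta_rot": [0, 0, 0]},
    {"dp": [1, 5, 0], "delta_rot": [0, 0, 0]},
    {"dp": [1, 5, 0], "delta_rot": [0, 0, 0]},
    {"dp": [1, 5, 0], "delta_rot": [0, 0, 0]},
    {"dp": [0, 4.1, 0], "delta_rot": [0, 0, 0]},
    {"dp": [0, 0, 3], "delta_rot": [0, 0, 0]},
    {"dp": [0, 0, 0], "delta_rot": [0, 0, 0]},
  ],
)

```text
clock: 14.68
tcp_pos: [0.5066, -0.3173, 0.045]
tool_rot: [[1.0, -0.001, -0.003], [-0.001, -1.0, 0.002], [-0.003, -0.002, -1.0]]
ft_force: [-0.2, 0.2, -0.1]
gripper_width: 0.0514
```

```bash
python3 v.py pics/v7.png
```

```text
[ 0.5066 -0.3173  0.045 ] [-0.2  0.2 -0.1] 0.0514
scene origin 98 160 scale 3.3
side origin 280 258 scale 3.3
```

View pics/v7.png

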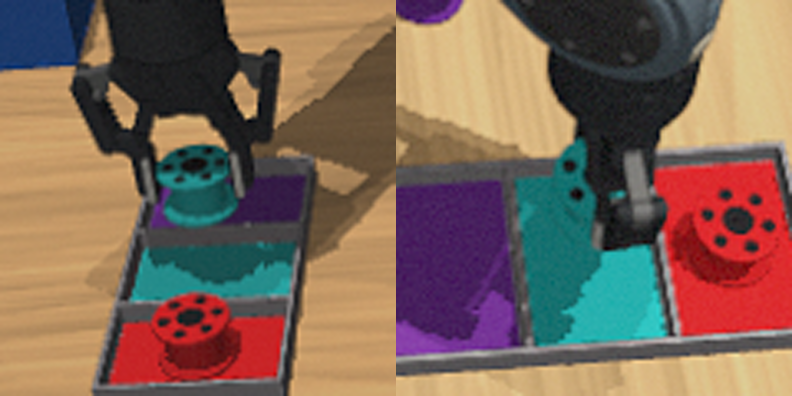

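Held at 51 mm above the turquoise bay. Lowering 6.0 cm.

Emit:
servo_tool(
  plan=[
    {"dp": [0.1, 0, 2.5], "delta_rot": [0, 0, 0]},
    {"dp": [0, 0, 2], "delta_rot": [0, 0, 0]},
    {"dp": [0, 0, 1], "delta_rot": [0, 0, 0]},
    {"dp": [0, 0, 0.5], "delta_rot": [0, 0, 0]},
    {"dp": [0, 0, 0], "delta_rot": [0, 0, 0]},
    {"dp": [0, 0, 0], "delta_rot": [0, 0, 0]},
  ],
)

```text
clock: 15.52
tcp_pos: [0.5093, -0.3182, -0.0128]
tool_rot: [[1.0, -0.0, 0.001], [-0.0, -1.0, -0.0], [0.001, 0.0, -1.0]]
ft_force: [0.0, -0.2, -0.3]
gripper_width: 0.0512
```

Emit:
servo_tool(
  gripper=50,
  plan=[
    {"dp": [0, 0, 0], "delta_rot": [0, 0, 0]},
    {"dp": [0, 0, 0], "delta_rot": [0, 0, 0]},
    {"dp": [0, 0, 0], "delta_rot": [0, 0, 0]},
    {"dp": [0, 0, -1], "delta_rot": [0, 0, 0]},
    {"dp": [0, 0, -2], "delta_rot": [0, 0, 0]},
    {"dp": [0, 0, -4], "delta_rot": [0, 0, 0]},
    {"dp": [0, 0, -4], "delta_rot": [0, 0, 0]},
  ],
)

```text
clock: 16.4
tcp_pos: [0.5091, -0.318, 0.0993]
tool_rot: [[1.0, 0.0, 0.001], [0.0, -1.0, -0.001], [0.001, 0.001, -1.0]]
ft_force: [0.3, -0.1, 0.8]
gripper_width: 0.0688
```

```bash
python3 v.py pics/v8.png
```

```text
[ 0.5091 -0.318   0.0993] [ 0.3 -0.1  0.8] 0.0688
scene origin 94 140 scale 3.3
side origin 284 243 scale 3.3
```

View pics/v8.png

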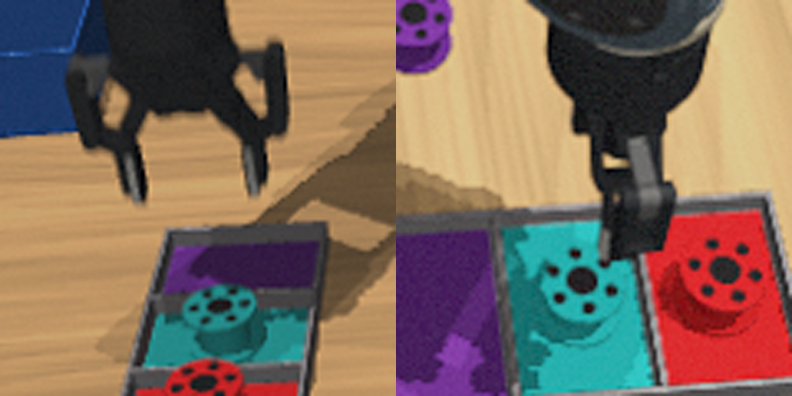

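Emit:
servo_tool(
  gripper=0,
  plan=[
    {"dp": [-1.2, -4, 0], "delta_rot": [0, 0, 0]},
    {"dp": [-2, -5, 0], "delta_rot": [0, 0, 0]},
    {"dp": [-2, -5, 0], "delta_rot": [0, 0, 0]},
    {"dp": [-2, -4.5, 0], "delta_rot": [0, 0, 0]},
    {"dp": [0, -2, 0], "delta_rot": [0, 0, 0]},
    {"dp": [0, 0, 4], "delta_rot": [0, 0, 0]},
    {"dp": [0, 0, 3.5], "delta_rot": [0, 0, 0]},
    {"dp": [0, 0, 2], "delta_rot": [0, 0, 0]},
    {"dp": [0, 0, 1.5], "delta_rot": [0, 0, 0]},
    {"dp": [0, 0, 1.3], "delta_rot": [0, 0, 0]},
    {"dp": [0, 0, 0], "delta_rot": [0, 0, 0]},
  ],
)

```text
clock: 17.88
tcp_pos: [0.4367, -0.1129, -0.0267]
tool_rot: [[1.0, -0.0, -0.001], [-0.0, -1.0, 0.0], [-0.001, -0.0, -1.0]]
ft_force: [-0.3, -0.2, -0.3]
gripper_width: 0.0854
```

Emit:
servo_tool(
  gripper=255,
  squeeze=30,
  plan=[
    {"dp": [0, 0, 0], "delta_rot": [0, 0, 0]},
    {"dp": [0, 0, 0], "delta_rot": [0, 0, 0]},
    {"dp": [0, 0, 0], "delta_rot": [0, 0, 0]},
    {"dp": [0, 0, 0], "delta_rot": [0, 0, 0]},
    {"dp": [0, 0, 0], "delta_rot": [0, 0, 0]},
  ],
)

```text
clock: 18.5
tcp_pos: [0.4374, -0.1131, -0.0256]
tool_rot: [[1.0, 0.0, 0.001], [0.0, -1.0, -0.0], [0.001, 0.0, -1.0]]
ft_force: [-1.0, -0.0, 6.6]
gripper_width: 0.0511
```

Emit:
servo_tool(
  plan=[
    {"dp": [0, 0, -2], "delta_rot": [0, 0, 0]},
    {"dp": [0, 0, -3], "delta_rot": [0, 0, 0]},
    {"dp": [0, 2, -4], "delta_rot": [0, 0, 0]},
    {"dp": [-0.3, 4, 0], "delta_rot": [0, 0, 0]},
    {"dp": [-0.5, 5, 0], "delta_rot": [0, 0, 0]},
    {"dp": [-0.5, 5, 0], "delta_rot": [0, 0, 0]},
    {"dp": [0, 3, 0], "delta_rot": [0, 0, 0]},
    {"dp": [0, 1.1, 3], "delta_rot": [0, 0, 0]},
    {"dp": [0, 0, 1], "delta_rot": [0, 0, 0]},
    {"dp": [0, 0, 0], "delta_rot": [0, 0, 0]},
  ],
)

```text
clock: 19.75
tcp_pos: [0.4237, -0.3132, 0.0235]
tool_rot: [[1.0, 0.0, -0.001], [0.0, -1.0, 0.001], [-0.001, -0.001, -1.0]]
ft_force: [-0.3, 0.2, 0.3]
gripper_width: 0.0514
```

```bash
python3 v.py pics/v9.png
```

```text
[ 0.4237 -0.3132  0.0235] [-0.3  0.2  0.3] 0.0514
scene origin 104 147 scale 3.3
side origin 235 266 scale 3.3
```

View pics/v9.png

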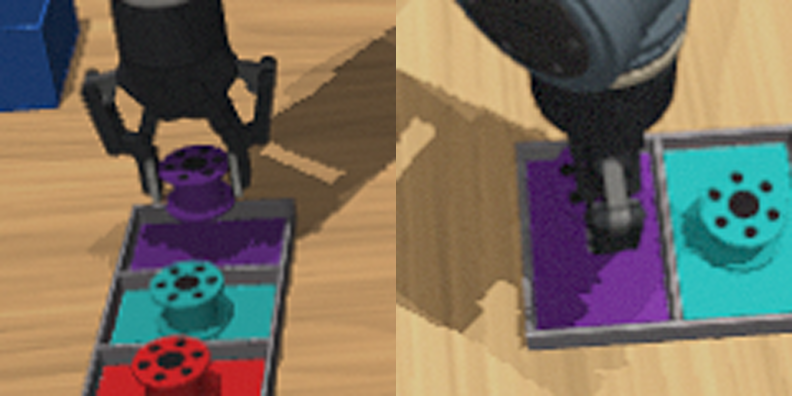

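Emit:
servo_tool(
  plan=[
    {"dp": [0, 0, 2], "delta_rot": [0, 0, 0]},
    {"dp": [0, 0, 1.5], "delta_rot": [0, 0, 0]},
    {"dp": [0, 0, 0.7], "delta_rot": [0, 0, 0]},
    {"dp": [0, 0, 0], "delta_rot": [0, 0, 0]},
    {"dp": [0, 0, 0], "delta_rot": [0, 0, 0]},
  ],
)

```text
clock: 20.48
tcp_pos: [0.4242, -0.3142, -0.0178]
tool_rot: [[1.0, 0.0, 0.001], [0.0, -1.0, -0.0], [0.001, 0.0, -1.0]]
ft_force: [-0.2, -1.0, -0.4]
gripper_width: 0.0513
```

Emit:
servo_tool(
  gripper=50,
  plan=[
    {"dp": [0, 0, 0], "delta_rot": [0, 0, 0]},
    {"dp": [0, 0, 0], "delta_rot": [0, 0, 0]},
    {"dp": [0, 0, 0], "delta_rot": [0, 0, 0]},
    {"dp": [0, 0, -1], "delta_rot": [0, 0, 0]},
    {"dp": [0, 0, -2], "delta_rot": [0, 0, 0]},
    {"dp": [0, 0, -4], "delta_rot": [0, 0, 0]},
    {"dp": [0, 0, -4], "delta_rot": [0, 0, 0]},
    {"dp": [0, 0, -4], "delta_rot": [0, 0, 0]},
    {"dp": [0, 0, 0], "delta_rot": [0, 0, 0]},
  ],
)

```text
clock: 21.6
tcp_pos: [0.4252, -0.315, 0.1351]
tool_rot: [[1.0, 0.0, 0.004], [0.0, -1.0, -0.004], [0.004, 0.004, -1.0]]
ft_force: [-0.9, -0.3, -0.2]
gripper_width: 0.0687
```

```bash
python3 v.py pics/v10.png; python3 - <<'E'
from h import *
s=env.capture("scene"); cv2.imwrite("pics/s10.png",s[:,:,::-1])
d=env.capture("side"); cv2.imwrite("pics/d10.png",d[:,:,::-1])
E
```

```text
[ 0.4252 -0.315   0.1351] [-0.9 -0.3 -0.2] 0.0687
scene origin 96 107 scale 3.3
side origin 237 236 scale 3.3
```

View pics/s10.png

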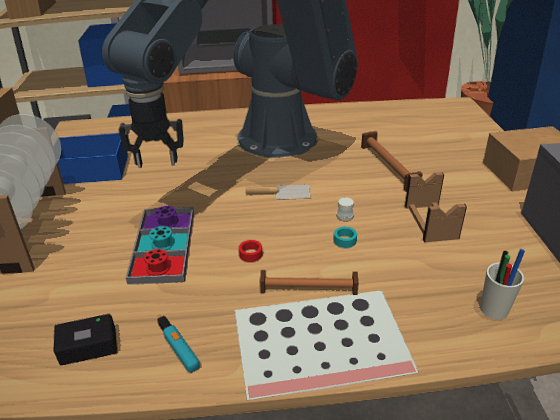

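View pics/d10.png

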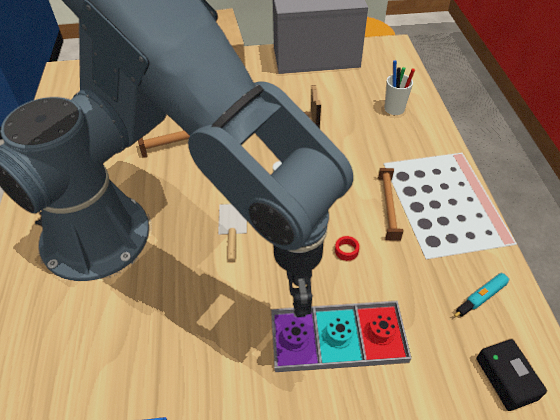

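All three reels sit flat in their colour's bay: in the scene view, purple (165,214), turquoise (160,237) and red (158,260). Now to axle A.

Emit:
servo_tool(
  gripper=0,
  plan=[
    {"dp": [2.5, -2.9, 0], "delta_rot": [0, 0, 0]},
    {"dp": [3, -3.5, 0], "delta_rot": [0, 0, 0]},
    {"dp": [3, -3.5, 0], "delta_rot": [0, 0, 0]},
    {"dp": [3, -3.5, 0], "delta_rot": [0, 0, 0]},
    {"dp": [3, -3.5, 0], "delta_rot": [0, 0, 0]},
    {"dp": [3, -3.5, 0], "delta_rot": [0, 0, 0]},
    {"dp": [3, -3.5, 0], "delta_rot": [0, 0, 0]},
    {"dp": [3, -3.5, 0], "delta_rot": [0, 0, 0]},
    {"dp": [3, -3.5, 0], "delta_rot": [0, 0, 0]},
    {"dp": [0, 0, 0], "delta_rot": [0, 0, 0]},
  ],
)

```text
clock: 23.05
tcp_pos: [0.6895, -0.0025, 0.1297]
tool_rot: [[1.0, 0.003, -0.002], [0.003, -1.0, 0.0], [-0.002, -0.0, -1.0]]
ft_force: [-1.4, -0.4, 0.1]
gripper_width: 0.0854
```

Emit:
servo_tool(
  plan=[
    {"dp": [0, 0, 0], "delta_rot": [0, 0, -10]},
    {"dp": [0, 0, 0], "delta_rot": [0, 0, -10]},
    {"dp": [0, 0, 0], "delta_rot": [0, 0, -10]},
    {"dp": [0, 0, 0], "delta_rot": [0, 0, -10]},
    {"dp": [0, 0, 0], "delta_rot": [0, 0, -10]},
    {"dp": [0, 0, 0], "delta_rot": [0, 0, -10]},
    {"dp": [0, 0, 0], "delta_rot": [0, 0, -10]},
    {"dp": [0, 0, 0], "delta_rot": [0, 0, -10]},
    {"dp": [0, 0, 0], "delta_rot": [0, 0, -1.5]},
    {"dp": [0, 0, 0], "delta_rot": [0, 0, 0]},
    {"dp": [0, 0, 0], "delta_rot": [0, 0, 0]},
  ],
)

```text
clock: 24.42
tcp_pos: [0.6888, -0.0052, 0.1315]
tool_rot: [[0.15, 0.989, -0.0], [0.989, -0.15, -0.0], [-0.0, -0.0, -1.0]]
ft_force: [-0.1, 0.7, -0.4]
gripper_width: 0.0855
```

```bash
python3 - <<'E'
from h import *
o=env.get_obs();print(np.round(o["tcp_pos"],4),np.round(o["q"],2))
w=env.capture("wrist");cv2.imwrite("pics/w11.png",w[:,:,::-1])
E
```

```text
[ 0.6888 -0.0052  0.1315] [-0.08  0.67  1.31 -0.    1.16  0.08]
```

View pics/w11.png

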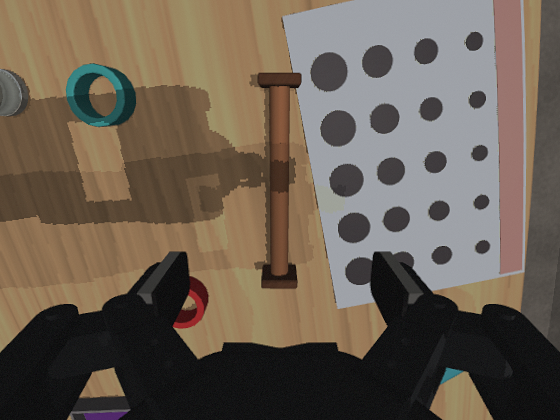

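```bash
python3 - <<'E'
from h import *
o=env.get_obs();R=np.array(o["tool_rot"])
for uv,z in(([(280.5,87),(279,266)],.024),([(279.5,76),(279,270)],.036)):
    p=plane("wrist",uv,z,o);d=p[1]-p[0];m=p.mean(0);print(p.round(4).tolist(),m.round(4),np.linalg.norm(d),np.degrees(np.arctan2(d[1],d[0])), "tool shift",((m-o["tcp_pos"])@R).round(4))
E
```

```text
[[0.7032, 0.0851, 0.024], [0.6765, -0.0834, 0.024]] [0.6898 0.0009 0.024 ] 0.17054433741364994 -99.0226982850812 tool shift [6.000e-03 1.000e-04 1.076e-01]
[[0.7035, 0.0928, 0.036], [0.6768, -0.0813, 0.036]] [0.6902 0.0057 0.036 ] 0.17614873715081847 -98.72174808371771 tool shift [ 0.0109 -0.0003  0.0956]
```

Emit:
servo_tool(
  plan=[
    {"dp": [0.1, 0, 4], "delta_rot": [0, 0, 0]},
    {"dp": [0, 0, 4], "delta_rot": [0, 0, 0]},
    {"dp": [0, 0, 3], "delta_rot": [0, 0, 0]},
    {"dp": [0, 0, 2], "delta_rot": [0, 0, 0]},
    {"dp": [0, 0, 1.5], "delta_rot": [0, 0, 0]},
    {"dp": [0, 0, 0.8], "delta_rot": [0, 0, 0]},
    {"dp": [0, 0, 0], "delta_rot": [0, 0, 0]},
    {"dp": [0, 0, 0], "delta_rot": [0, 0, 0]},
  ],
)

```text
clock: 25.48
tcp_pos: [0.6897, -0.004, -0.0204]
tool_rot: [[0.148, 0.989, 0.001], [0.989, -0.148, -0.0], [0.0, 0.001, -1.0]]
ft_force: [0.4, -0.4, -0.0]
gripper_width: 0.0853
```

Emit:
servo_tool(
  gripper=255,
  squeeze=35,
  plan=[
    {"dp": [0, 0, 0], "delta_rot": [0, 0, 0]},
    {"dp": [0, 0, 0], "delta_rot": [0, 0, 0]},
    {"dp": [0, 0, 0], "delta_rot": [0, 0, 0]},
    {"dp": [0, 0, 0], "delta_rot": [0, 0, 0]},
    {"dp": [0, 0, 0], "delta_rot": [0, 0, 0]},
    {"dp": [0, 0, 0], "delta_rot": [0, 0, 0]},
    {"dp": [0, 0, 0], "delta_rot": [0, 0, 0]},
    {"dp": [0, 0, 0], "delta_rot": [0, 0, 0]},
  ],
)

```text
clock: 26.48
tcp_pos: [0.6893, -0.004, -0.0211]
tool_rot: [[0.148, 0.989, 0.0], [0.989, -0.148, -0.0], [0.0, 0.0, -1.0]]
ft_force: [0.5, -0.2, 3.5]
gripper_width: 0.0166
```

```bash
python3 v.py pics/v12.png
```

```text
[ 0.6893 -0.004  -0.0211] [ 0.5 -0.2  3.5] 0.0166
scene origin 248 226 scale 3.3
side origin 328 145 scale 3.3
```

View pics/v12.png

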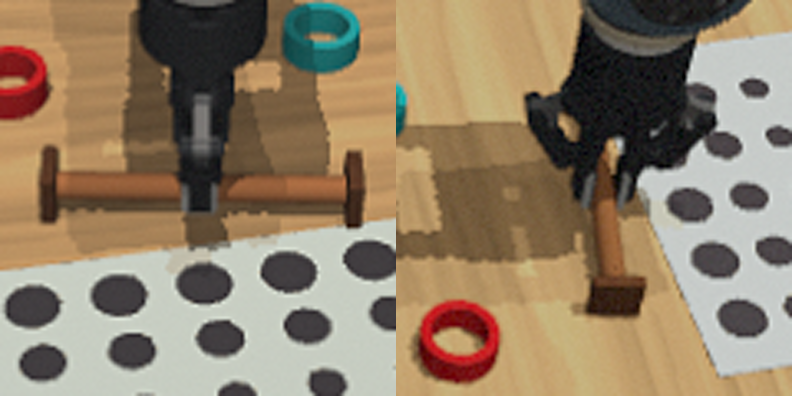

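Gripped mid-dowel, with the stops symmetric about the gripper. Lifting and moving to where the wrist camera can see the stand.

Emit:
servo_tool(
  plan=[
    {"dp": [0, 0, -2], "delta_rot": [0, 0, 0]},
    {"dp": [0, 0, -4], "delta_rot": [0, 0, 0]},
    {"dp": [0, 0, -5], "delta_rot": [0, 0, 0]},
    {"dp": [0, 0, -5], "delta_rot": [0, 0, 0]},
    {"dp": [1.5, -2, -3], "delta_rot": [0, 0, 0]},
    {"dp": [3, -3, -1], "delta_rot": [0, 0, 0]},
    {"dp": [3, -3, 0], "delta_rot": [0, 0, 0]},
    {"dp": [3, -3, 0], "delta_rot": [0, 0, 0]},
    {"dp": [3, -3, 0], "delta_rot": [0, 0, 0]},
    {"dp": [3, -3, 0], "delta_rot": [0, 0, 0]},
    {"dp": [1, -2.8, 0], "delta_rot": [0, 0, 0]},
    {"dp": [0, 0, 0], "delta_rot": [0, 0, 0]},
  ],
)

```text
clock: 28.08
tcp_pos: [0.5179, 0.1992, 0.1797]
tool_rot: [[0.146, 0.989, 0.0], [0.989, -0.146, 0.0], [0.0, 0.0, -1.0]]
ft_force: [0.3, 0.0, -1.9]
gripper_width: 0.0166
```

```bash
python3 - <<'E'
from h import *
o=env.get_obs();print(np.round(o["tcp_pos"],4),round(o["gripper_width"],4))
w=env.capture("wrist");cv2.imwrite("pics/w13.png",w[:,:,::-1])
d=env.capture("side");crop(d,220,50,420,200,4,"pics/d13.png")
s=env.capture("scene");crop(s,330,110,490,260,5,"pics/s13.png")
E
```

```text
[0.5179 0.1992 0.1797] 0.0166
```

View pics/w13.png

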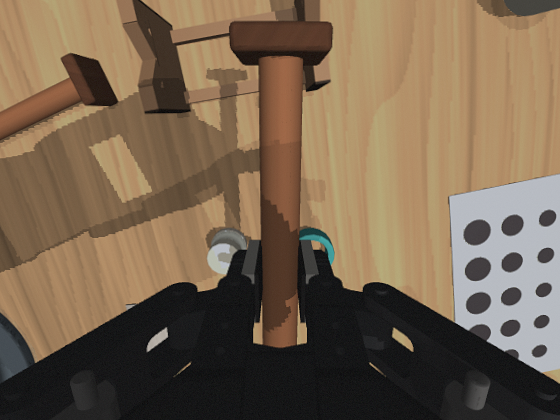

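View pics/d13.png

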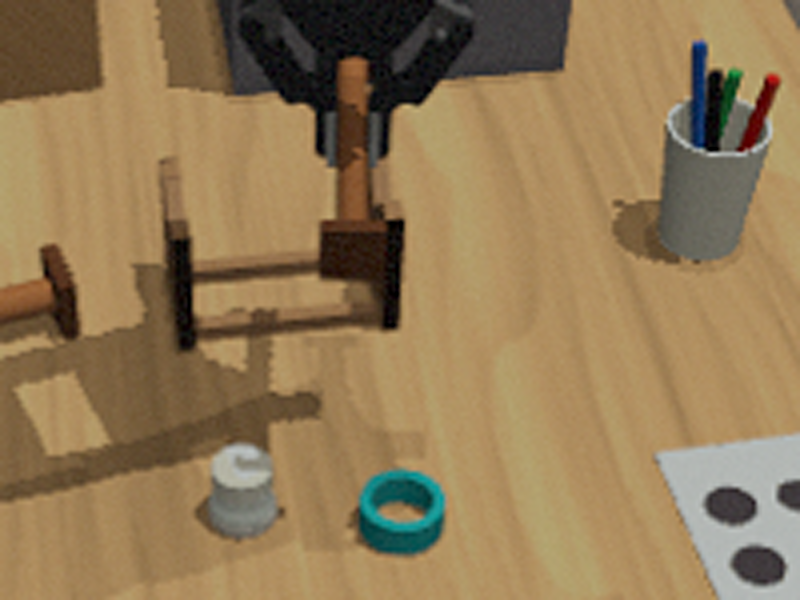

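View pics/s13.png

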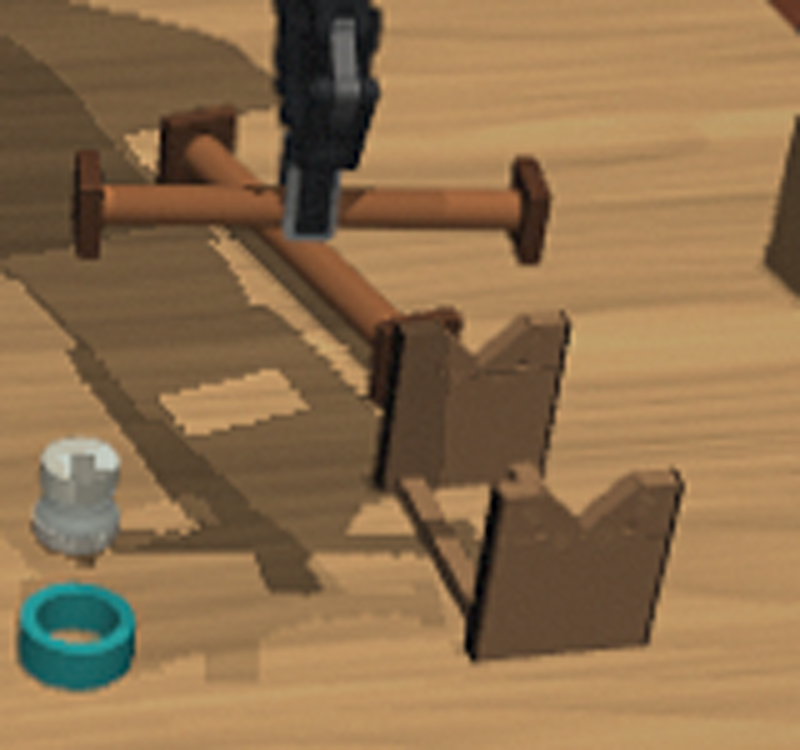

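```bash
python3 - <<'E'
from h import *
from scipy.optimize import least_squares
A=[((76,-42,0),(475,660)),((76,42,0),(650,643)),((76,42,94),(682,478)),((76,-42,94),(503,487)),((76,0,72),(580,532)),((-64,-42,0),(385,487)),((-64,-42,94),(398,330)),((-64,42,94),(568,322)),((-64,0,72),(472,372))]
B=[((-76,-42,0),(180,348)),((-64,-42,0),(194,346)),((-76,-42,94),(168,235)),((-64,-42,94),(187,234)),((64,-42,0),(384,328)),((76,-42,0),(397,325)),((76,-42,94),(404,220)),((-76,42,94),(162,160))]
sl=np.array([a for a,_ in A])/1e3; su=np.array([b for _,b in A])/5+[330,110]
dl=np.array([a for a,_ in B])/1e3; du=np.array([b for _,b in B])/4+[220,50]
def X(v,l):
    c,s=np.cos(v[2]),np.sin(v[2]);return l@np.array([[c,-s,0],[s,c,0],[0,0,1]]).T+[v[0],v[1],0]
fs=lambda v:proj("scene",X(v,sl))-su
fd=lambda v:proj("side",X(v,dl))-du
for nm,f in(("both",lambda v:np.r_[fs(v).ravel(),fd(v).ravel()]),("scene",lambda v:fs(v).ravel()),("side",lambda v:fd(v).ravel())):
    r=least_squares(f,[.5,.325,.05],loss="soft_l1");v=r.x;print(nm,v.round(4),np.degrees(v[2]).round(2),np.abs(f(v)).max().round(2))
v=least_squares(lambda v:np.r_[fs(v).ravel(),fd(v).ravel()],[.5,.325,.05]).x
print(fs(v).round(1).tolist());print(fd(v).round(1).tolist())
E
```

```text
both [0.4961 0.3293 0.016 ] 0.91 2.15
scene [0.4936 0.3305 0.015 ] 0.86 1.61
side [ 0.4976  0.328  -0.004 ] -0.23 0.84
[[-0.2, 0.7], [-1.6, 0.7], [-0.7, 0.8], [0.1, 2.1], [0.8, -0.4], [-0.9, 1.3], [1.0, 1.0], [-0.7, 0.1], [1.3, -1.0]]
[[-1.1, -0.2], [-0.2, -0.2], [0.6, 0.4], [0.5, 0.2], [-1.2, -0.2], [-0.2, 0.1], [-0.3, -1.3], [-1.4, -0.3]]
```

Emit:
servo_tool(
  plan=[
    {"dp": [0, 0, 0], "delta_rot": [0, 0, 10]},
    {"dp": [0, 0, 0], "delta_rot": [0, 0, 10]},
    {"dp": [0, 0, 0], "delta_rot": [0, 0, 10]},
    {"dp": [0, 0, 0], "delta_rot": [0, 0, 10]},
    {"dp": [0, 0, 0], "delta_rot": [0, 0, 10]},
    {"dp": [0, 0, 0], "delta_rot": [0, 0, 10]},
    {"dp": [0, 0, 0], "delta_rot": [0, 0, 10]},
    {"dp": [0, 0, 0], "delta_rot": [0, 0, 10]},
    {"dp": [0, 0, 0], "delta_rot": [0, 0, 0.5]},
    {"dp": [0, 0, 0], "delta_rot": [0, 0, 0]},
  ],
)

```text
clock: 29.48
tcp_pos: [0.5195, 0.198, 0.1787]
tool_rot: [[1.0, 0.02, -0.0], [0.02, -1.0, -0.0], [-0.0, 0.0, -1.0]]
ft_force: [0.3, 0.3, -0.5]
gripper_width: 0.0164
```

Emit:
servo_tool(
  plan=[
    {"dp": [-0.5, -3, 0], "delta_rot": [0, 0, 0]},
    {"dp": [-0.5, -3, 0], "delta_rot": [0, 0, 0]},
    {"dp": [-0.6, -3, 0], "delta_rot": [0, 0, 0]},
    {"dp": [-0.6, -3, 0], "delta_rot": [0, 0, 0]},
    {"dp": [0, -1, 3], "delta_rot": [0, 0, 0]},
    {"dp": [0, 0, 2], "delta_rot": [0, 0, 0]},
    {"dp": [0, 0, 1], "delta_rot": [0, 0, 0]},
    {"dp": [0, 0, 0], "delta_rot": [0, 0, 0]},
  ],
)

```text
clock: 30.48
tcp_pos: [0.495, 0.3277, 0.1185]
tool_rot: [[1.0, 0.018, -0.001], [0.018, -1.0, -0.0], [-0.001, 0.0, -1.0]]
ft_force: [0.2, 0.7, -0.7]
gripper_width: 0.0165
```

```bash
python3 - <<'E'
from h import *
o=env.get_obs();print(np.round(o["tcp_pos"],4),round(o["gripper_width"],4))
w=env.capture("wrist");cv2.imwrite("pics/w14.png",w[:,:,::-1])
d=env.capture("side");crop(d,220,20,420,170,4,"pics/d14.png")
s=env.capture("scene");crop(s,350,100,510,250,5,"pics/s14.png")
E
```

```text
[0.495  0.3277 0.1185] 0.0165
```

View pics/w14.png

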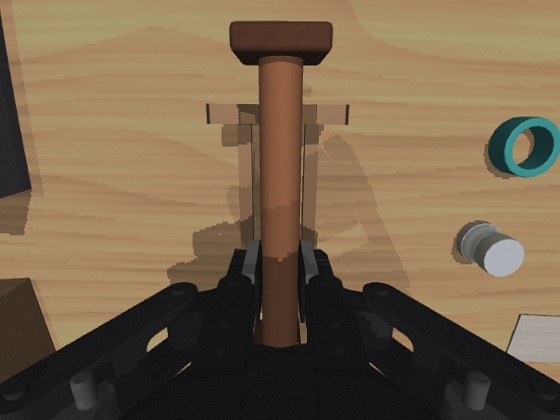

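View pics/d14.png

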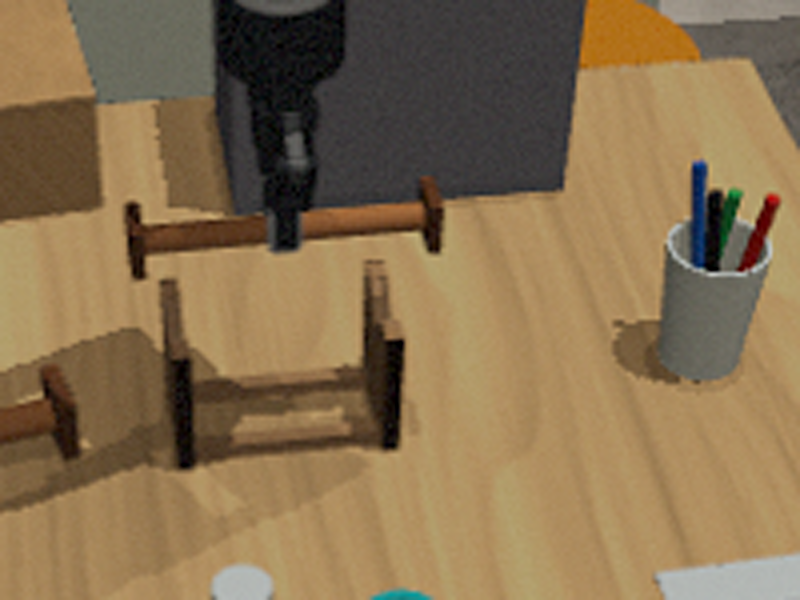

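View pics/s14.png

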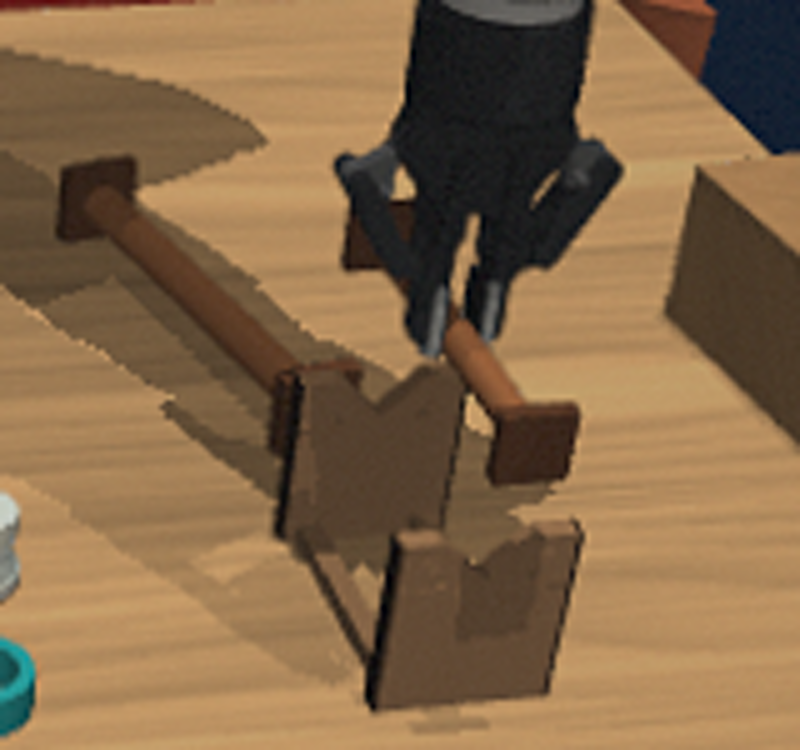

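```bash
python3 - <<'E'
from h import *
o=env.get_obs();R=np.array(o["tool_rot"])
p=plane("wrist",[(208,105),(348,105),(208,123),(349,124)],.094,o);print(((p-o["tcp_pos"])@R).round(4))
E
```

```text
[[ 0.0747 -0.0444  0.0257]
 [ 0.0748  0.0424  0.0257]
 [ 0.0638 -0.045   0.0257]
 [ 0.0633  0.0437  0.0257]]
```

The wrist view puts the cheek top centred within 1 mm of the axle and at 69 mm along it (70 expected), so it is aligned. Lowering.

Emit:
servo_tool(
  plan=[
    {"dp": [0, -0.1, 2.5], "delta_rot": [0, 0, 0]},
    {"dp": [0, 0, 2], "delta_rot": [0, 0, 0]},
    {"dp": [0, 0, 1], "delta_rot": [0, 0, 0]},
    {"dp": [0, 0, 0.7], "delta_rot": [0, 0, 0]},
    {"dp": [0, 0, 0.4], "delta_rot": [0, 0, 0]},
    {"dp": [0, 0, 0], "delta_rot": [0, 0, 0]},
    {"dp": [0, 0, 0], "delta_rot": [0, 0, 0]},
  ],
)

```text
clock: 31.5
tcp_pos: [0.4951, 0.3291, 0.0531]
tool_rot: [[1.0, 0.018, 0.001], [0.018, -1.0, 0.0], [0.001, -0.0, -1.0]]
ft_force: [0.3, 0.1, -0.6]
gripper_width: 0.0165
```

```bash
cat > u.py <<'E'
import sys
from h import *
o=env.get_obs();print(np.round(o["tcp_pos"],4),np.round(o["ft_force"],1),round(o["gripper_width"],4))
a=cv2.resize(env.capture("scene")[130:250,390:490],(400,480),interpolation=3);b=cv2.resize(env.capture("side")[60:144,250:320],(400,480),interpolation=3)
cv2.imwrite(sys.argv[1],np.hstack([a,b])[:,:,::-1])
E
python3 u.py pics/u1.png
```

```text
[0.4951 0.3291 0.0531] [ 0.3  0.1 -0.6] 0.0165
```

View pics/u1.png

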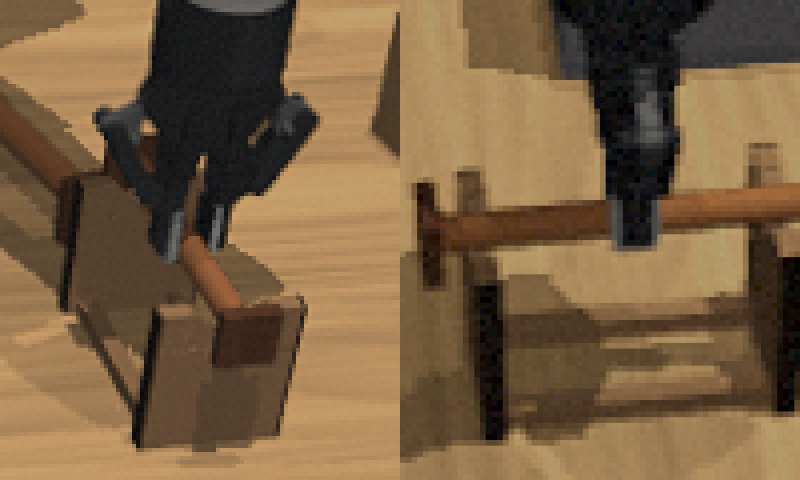

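Emit:
servo_tool(
  plan=[
    {"dp": [0, 0, 0.3], "delta_rot": [0, 0, 0]},
    {"dp": [0, 0, 0.2], "delta_rot": [0, 0, 0]},
    {"dp": [0, 0, 0], "delta_rot": [0, 0, 0]},
    {"dp": [0, 0, 0], "delta_rot": [0, 0, 0]},
  ],
)

```text
clock: 32.1
tcp_pos: [0.4949, 0.329, 0.0477]
tool_rot: [[1.0, 0.017, 0.0], [0.017, -1.0, -0.0], [0.0, 0.0, -1.0]]
ft_force: [-0.1, -0.9, -1.3]
gripper_width: 0.0166
```

Emit:
servo_tool(
  plan=[
    {"dp": [0, 0, 0.2], "delta_rot": [0, 0, 0]},
    {"dp": [0, 0, 0], "delta_rot": [0, 0, 0]},
    {"dp": [0, 0, 0], "delta_rot": [0, 0, 0]},
  ],
)

```text
clock: 32.48
tcp_pos: [0.4951, 0.3293, 0.0459]
tool_rot: [[1.0, 0.017, 0.001], [0.017, -1.0, 0.001], [0.001, -0.001, -1.0]]
ft_force: [1.0, 3.2, 1.2]
gripper_width: 0.0165
```

```bash
python3 u.py pics/u2.png
```

```text
[0.4951 0.3293 0.0459] [1.  3.2 1.2] 0.0165
```

View pics/u2.png

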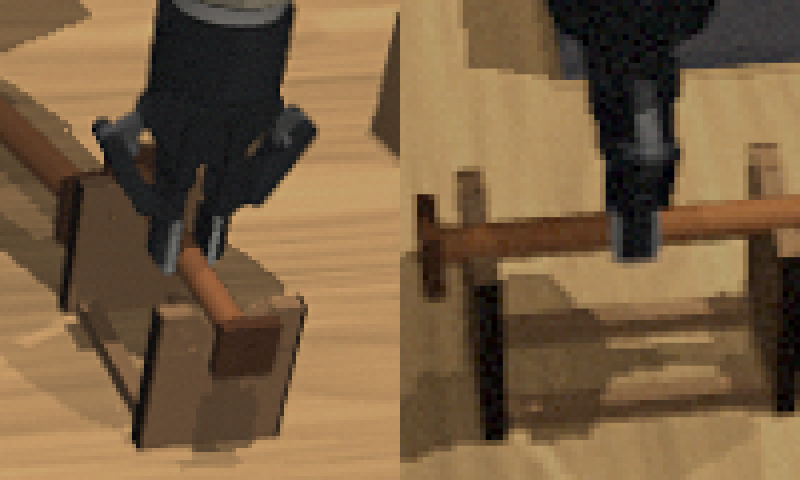

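Contact is starting at the expected height. Releasing.

Emit:
servo_tool(
  gripper=130,
  plan=[
    {"dp": [0, 0, 0], "delta_rot": [0, 0, 0]},
    {"dp": [0, 0, 0], "delta_rot": [0, 0, 0]},
    {"dp": [0, 0, 0], "delta_rot": [0, 0, 0]},
    {"dp": [0, 0, 0], "delta_rot": [0, 0, 0]},
    {"dp": [0, 0, -1], "delta_rot": [0, 0, 0]},
    {"dp": [0, 0, -2], "delta_rot": [0, 0, 0]},
    {"dp": [0, 0, -4], "delta_rot": [0, 0, 0]},
    {"dp": [0, 0, -4], "delta_rot": [0, 0, 0]},
    {"dp": [0, 0, -5], "delta_rot": [0, 0, 0]},
    {"dp": [0, 0, 0], "delta_rot": [0, 0, 0]},
  ],
)

```text
clock: 33.83
tcp_pos: [0.4965, 0.3299, 0.2104]
tool_rot: [[1.0, 0.018, 0.007], [0.018, -1.0, 0.004], [0.007, -0.004, -1.0]]
ft_force: [0.3, -0.4, -0.3]
gripper_width: 0.0421
```

```bash
python3 u.py pics/u3.png; python3 - <<'E'
from h import *
cv2.imwrite("pics/w15.png",env.capture("wrist")[:,:,::-1]);cv2.imwrite("pics/s15.png",env.capture("scene")[:,:,::-1])
E
```

```text
[0.4965 0.3299 0.2104] [ 0.3 -0.4 -0.3] 0.0421
```

View pics/u3.png

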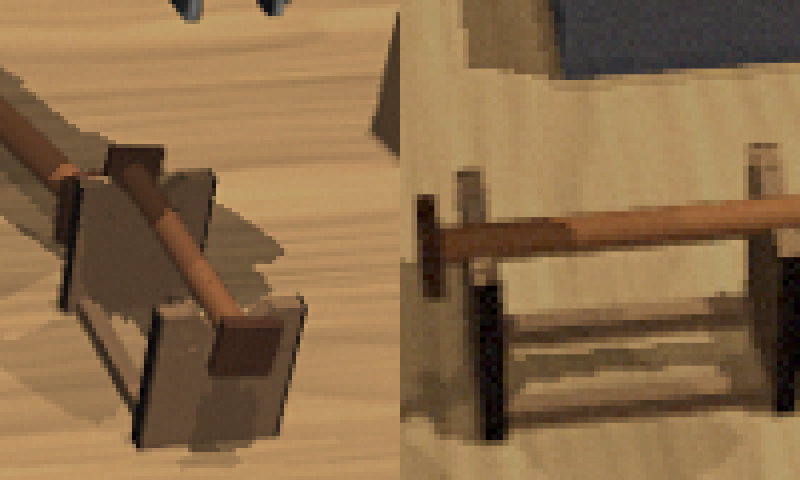

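View pics/w15.png

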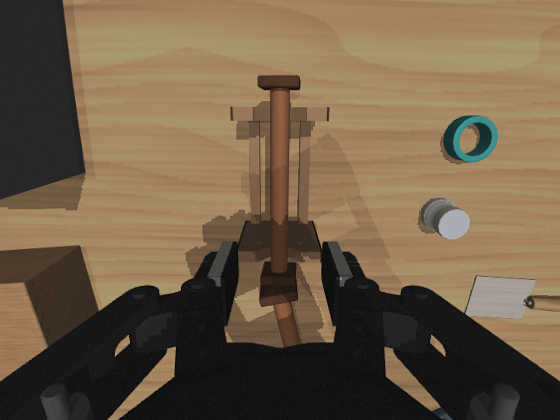

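View pics/s15.png

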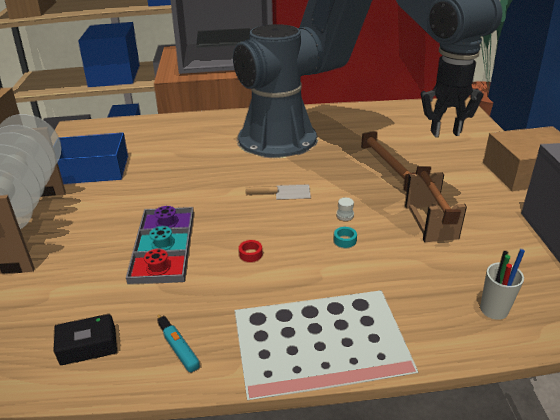

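```bash
python3 - <<'E'
from h import *
for n in("scene","side"):
    X=[(.4955+d*.1,.329+d*.0018,.085) for d in(-1,1)]
    p=proj(n,X); q=[((u-390)*4,(v-130)*4) if n=="scene" else ((u-250)*400/70+400,(v-60)*480/84) for u,v in p]; print(n,np.round(q))
print(env.get_obs()["clock"]); print(env.hand_in())
E
```

```text
scene [[125. 165.]
 [246. 349.]]
side [[410. 245.]
 [836. 205.]]
34.025
the job is handed in; nothing more can be done
None
```

The job is done and handed in at about 34 s of the 107 s allowed. The hand-in reported no verdict.

**Reels:** Red, turquoise and purple are each in the bay with their floor colour, and the last pictures show all three lying flat. I checked red's flatness numerically (top centre within 2 mm of a flat reel); turquoise and purple I judged by eye. The turquoise reel dropped about 3 mm onto its mat.

**Axle:** I laid the smaller axle (200 mm over all; the look-alike's stop centres are 255 mm apart) in both notches of the stand. The wrist view shows it centred on the front cheek. The scene and side views show the end stops outside the cheeks, and the measured end positions match a centre line 85 mm up to within about 10 mm.

**Left alone:** I did not touch the two tape rolls, the larger axle or the white spool. The gripper is clear of everything.

**What disagreed:**
- **Fingertips:** they really end about 31 mm short of the reported tool point. My first red grasp closed on nothing just above the reel and moved nothing. I measured the offset in the pictures and allowed for it afterwards.
- **Cameras:** the scene and side views differed by up to about 4 mm in y, so I used averages.

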